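# Load the plate warmer for the next service

### The arm

A 7-joint arm with a two-finger parallel gripper is mounted at the origin on the work surface. World frame = base frame: x ahead of the robot, y to its left, z up, the work surface at z = 0. Lengths are in m, angles in rad, forces in N, time in s.
With the tool pointing down it reaches from about 0.35 to 0.9 m from the base axis. Payload 19.9 kg.
Tool frame: the origin (TCP) lies between the finger pads; the fingertips stand 22 mm ahead of it and the grasp point (between the pads) lies 3 mm ahead of it; z points along the fingers, y is the direction in which the jaws open and shut (so a half turn about z gives the same grasp; the last joint's range is limited). The gripper opens to 85 mm and grips with 20 to 120 N. Pads are 22 mm wide; open, the fingers measure 114 mm over their backs; the gripper's body (76 mm by 85 mm) begins 54 mm behind the grasp point. The pads swing forward as they close: fully open they stand 13 mm farther back than shut.
Start: joints at [1.115, 0.417, -0.01, 1.614, 0.005, 1.111, -0.053], TCP at [0.252, -0.572, 0.253] pointing down, gripper open.
Joint ranges: [-2.81, 2.81], [-0.39, 2.02], [-1.27, 1.25], [0.06, 2.57], [-1.19, 4.33], [0.19, 2], [-2.82, 2.82]. Speed limits (rad/s): [1.89, 1.89, 2.39, 2.39, 3.01, 3.01, 3.01].

### API

Orientations are given as a 3x3 rotation matrix whose columns are the frame's x, y, z axes.
In Python, from bench import observe, get_image, sign_off gives the robot as it stands.
- The arm moves only by the tool jog_arm, never from a script. Its argument "deltas" is a list of rows, each an object with "offset": the shift along the tool's x, y, z in mm, a list of three; "turn": the turn, a rotation vector about the tool's x, y, z in rad, a list of three. A call has 1 to 20 rows; each row is the pose to reach, as a shift and turn from the pose commanded when the call began, along the tool's axes at that moment; what a row does not reach only later rows make up. A row lasts 1/12 s, in which the tool goes at most 41.7 mm and 7.16 degrees, less where a joint would pass 70% of its speed; a pose out of reach is approached as far as the arm can. A call with a gripper value outside its range is refused whole. "hand" is the opening, from 0 (shut) to 1 (fully open), set as the call begins (left out, the last holds). The fingers move at their own pace and stop on an object; "force" is the grip in N (left out, the last holds). Time passes only in rows, so rows that repeat a pose let the fingers close. It gives the time, the measured TCP pose, the force and the opening at its end, in the units of the state.
- observe(): the state, without advancing time (a new reading comes with each control period).
- get_image(name): name is "side" or "top"; returns a dict with "image" (480x640x3 uint8, blue, green, red), "intrinsics" (3x3 intrinsics, pixels), "rvec" (rotation vector, rad) and "tvec" (3), from world to camera coordinates, as OpenCV has them. Camera axes: x right, y down, z forward; pixel columns grow to the right and rows downward; lengths in m; the calibration is good to about 2 mm. A picture is of the moment at which its call begins. There is no depth.
- sign_off(): hands the job in, once; it reports no verdict.
The state is a dict: "t": time; "joint_pos": joint angles; "joint_velocities": joint speeds; "joint_torque": joint torques, N m; "tool_pos": TCP position; "tool_rot": TCP orientation; "force": force on the tool from outside, world axes, zero at the start; "torque": the same for the moment, N m; "width": finger opening in m.
Only numpy, scipy, OpenCV 4.12 (cv2) and the standard library are available. Lean on these libraries where they do the work, as an engineer would, in place of code of your own. Each camera call takes 0.05 s, during which the arm holds its last target. There are 200 camera calls.

### The job

The plate warmer is still on from the last service: turn its selector to off, then stack all the narrow dark plates from the counter squarely in one pile in the middle of the rectangle printed on its glass, and swing its front guard rail up until it clicks home upright. Only when the plates are in and the guard is up, set the selector to the two-dot mark. Leave everything else on the counter where it stands.

Things in the scene. Friction and masses are not known exactly. Their poses are not given: they have to be found in the camera images.
- plate1: Narrow rectangular plate of dark stoneware, 124 mm long (its y axis) x 60 mm wide (its x axis) x 12 mm high, about 0.2 kg; flat on top, the lowest 4 mm is a foot set back 7 to 8 mm all round, so plates stack flat, 12 mm apart. Origin at the centre of its underside, z up. Four to six of plate1 to plate6 are present, lying singly on the counter.
- plate2: Narrow rectangular plate of dark stoneware, 124 mm long (its y axis) x 60 mm wide (its x axis) x 12 mm high, about 0.2 kg; flat on top, the lowest 4 mm is a foot set back 7 to 8 mm all round, so plates stack flat, 12 mm apart. Origin at the centre of its underside, z up. Four to six of plate1 to plate6 are present, lying singly on the counter.
- plate3: Narrow rectangular plate of dark stoneware, 124 mm long (its y axis) x 60 mm wide (its x axis) x 12 mm high, about 0.2 kg; flat on top, the lowest 4 mm is a foot set back 7 to 8 mm all round, so plates stack flat, 12 mm apart. Origin at the centre of its underside, z up. Four to six of plate1 to plate6 are present, lying singly on the counter.
- plate4: Narrow rectangular plate of dark stoneware, 124 mm long (its y axis) x 60 mm wide (its x axis) x 12 mm high, about 0.2 kg; flat on top, the lowest 4 mm is a foot set back 7 to 8 mm all round, so plates stack flat, 12 mm apart. Origin at the centre of its underside, z up. Four to six of plate1 to plate6 are present, lying singly on the counter.
- plate5: Narrow rectangular plate of dark stoneware, 124 mm long (its y axis) x 60 mm wide (its x axis) x 12 mm high, about 0.2 kg; flat on top, the lowest 4 mm is a foot set back 7 to 8 mm all round, so plates stack flat, 12 mm apart. Origin at the centre of its underside, z up. Four to six of plate1 to plate6 are present, lying singly on the counter.
- plate6: Narrow rectangular plate of dark stoneware, 124 mm long (its y axis) x 60 mm wide (its x axis) x 12 mm high, about 0.2 kg; flat on top, the lowest 4 mm is a foot set back 7 to 8 mm all round, so plates stack flat, 12 mm apart. Origin at the centre of its underside, z up. Four to six of plate1 to plate6 are present, lying singly on the counter.
- warmer: Electric plate warmer, a low steel appliance 230 mm deep (x) x 360 mm wide (y), its top 60 mm above the counter; fixed. Origin at the centre of its underside; its front (-x side) faces the robot, y to its left seen from the robot. On top, a white heated glass, 206 x 244 mm, fills the left two thirds; the control strip with the selector is on the right (-y side).
- frame_centre (a point): Centre of the rectangle printed on the warmer's glass, at the height of the glass; axes as the warmer's. The rectangle is 140 mm along y and 76 mm along x: the pile of plates belongs in its middle, the plates' long sides along its long sides.
- selector (a joint): Angle of the warmer's selector knob in rad, growing clockwise seen from above. It clicks into four marks 0.7 rad apart and is drawn into the nearest one when let go: 0 = off (small ring), 0.7 = one dot, 1.4 = two dots, 2.1 = three dots; stops at 0 and 2.1. Turning past a click takes about 0.09 N m.
- selector_grip (a point): Point on the selector's axis where its bar is gripped. The metal bar is 46 mm long, 14 mm thick and stands from 7 to 35 mm above the warmer's top, over a round skirt of 50 mm diameter; this point is 27 mm above the warmer's top. It turns with the knob: its x axis lies along the bar and points the way the black pointer line points; z up.
- guard (a joint): Angle of the warmer's front guard rail in rad: 0 = lowered, sticking out level towards the robot; pi/2 = upright, against its stop. It has a catch at both ends: it rests lowered (0 to 0.1 rad), takes up to about 6 N at the bar to leave that catch, swings with some friction in between, and past about 1.2 rad the upper catch draws it against its stop, where it stays.
- guard_bar (a point): Middle of the guard rail's cross bar, a level round steel bar of 10 mm diameter, 196 mm long, parallel to the warmer's y axis and 72 mm from the hinge axis; two side arms of the same bar, 98 mm left and right of here, join it to the hinge. Lowered, it is free all round, 50 mm above the counter. This point moves with the bar.
- guard_hinge (a point): Point on the guard rail's hinge axis (parallel to the warmer's y axis, at the top of its front face, 50 mm above the counter), in line with the middle of the bar; axes as the warmer's. The bar lies 72 mm from here: along -x when lowered, along +z when upright.
- cake_choc: Chocolate round cake, 66 mm across, 66 mm high, on a black board 90 x 90 mm. Bystander.
- eclair: Green-iced eclair on a gold card 110 x 55 mm, 45 mm high. Bystander.
- jar: Amber glass jar with a steel lid, 44 mm across, 58 mm high, among the plates. Bystander.
- price_stand: Dark price card 70 mm wide in a clear foot, 55 mm high, among the plates. Bystander.
- cup: White cup, 64 mm across, 52 mm high. Bystander.

How it is judged:
On the way, in this order (a step that is already met when the one before it is completed fails the run):
1. the selector is at off (value of joint selector between -0.2 and 0.12 rad), for 0.2 s.
2. with the selector still off, all plates are in one pile in the rectangle, let go, and the guard is upright (in either order) (all of step 1 and horizontal distance between each of plate1, plate2, plate3, plate4, plate5, plate6 and frame_centre below 0.01 m and angle between the y axis of each of plate1, plate2, plate3, plate4, plate5, plate6 and the y axis of frame_centre, either way round below 0.12 rad and angle between each of plate1, plate2, plate3, plate4, plate5, plate6's own z axis and vertical below 0.06 rad and linear speed of each of plate1, plate2, plate3, plate4, plate5, plate6 below 0.03 m/s and contact force between the fingers and plate1 below 0.1 N and contact force between the fingers and plate2 below 0.1 N and contact force between the fingers and plate3 below 0.1 N and contact force between the fingers and plate4 below 0.1 N and contact force between the fingers and plate5 below 0.1 N and contact force between the fingers and plate6 below 0.1 N and value of joint guard above 1.5 rad), for 0.2 s.
3. the selector is at two dots, with the plates piled and the guard upright (horizontal distance between each of plate1, plate2, plate3, plate4, plate5, plate6 and frame_centre below 0.01 m and angle between the y axis of each of plate1, plate2, plate3, plate4, plate5, plate6 and the y axis of frame_centre, either way round below 0.12 rad and angle between each of plate1, plate2, plate3, plate4, plate5, plate6's own z axis and vertical below 0.06 rad and value of joint guard above 1.5 rad and value of joint selector between 1.28 and 1.52 rad), for 0.2 s.
At the end, for the whole second after the job is handed in: The selector is within 0.12 rad of the two-dot mark (1.4), the guard is at 1.5 rad or more, and every plate present lies flat in the pile, its centre within 10 mm of the rectangle's centre and its long axis within 0.12 rad of the rectangle's, at rest and let go (all of step 3 and linear speed of each of plate1, plate2, plate3, plate4, plate5, plate6 below 0.03 m/s and contact force between the fingers and plate1 below 0.1 N and contact force between the fingers and plate2 below 0.1 N and contact force between the fingers and plate3 below 0.1 N and contact force between the fingers and plate4 below 0.1 N and contact force between the fingers and plate5 below 0.1 N and contact force between the fingers and plate6 below 0.1 N and velocity of joint guard below 0.05 rad/s); the robot touches nothing.
It fails at once if the chocolate cake, the eclair, the jar, the price stand or the cup is moved more than 30 mm or tipped over (distance of any of cake_choc, eclair, jar, price_stand, cup from where it was at the start of the episode above 0.03 m or angle between any of cake_choc, eclair, jar, price_stand, cup's own z axis and vertical above 0.5 rad).
Of plate1, plate2, plate3, plate4, plate5, plate6 only 4 to 6 are there at a start; the rules pass over those that are not, and their reading is None.
At some moment in a run one of plate1, plate2, plate3, plate4, plate5, plate6 may be knocked a few centimetres aside while the robot is not near it.
Once in a run the grip may slacken for a moment while it holds something.
It also fails if it takes over 210 s, if anything falls off the work surface, if the arm or the gripper's body presses on something with over 40 N, if the wrist force passes 120 N, or if a joint passes its speed limit or range.

## Working session

There is one attempt and no reset: what is moved stays moved. The work goes in short steps, Python scripts to look and compute and a tool call to move; the robot and the scene stay as the last step left them, time stands still between calls to the robot, and variables do not carry over. Pictures are saved under pics/ and viewed, on a budget of 14 in all, crops included, one or two more only if the job needs it, and the job is handed in when it is done.

Besides the shell and the picture viewer there is one more tool, called after ">>>" as name(argument=value, ...) on one line, values as JSON. jog_arm: Moves the arm, as the interface text tells. Its arguments: {"type":"object","properties":{"deltas":{"type":"array"},"hand":{"type":"number"},"force":{"type":"number"}},"required":["deltas"]}

```bash
ls; mkdir -p pics
python3 - <<'E'
from bench import observe,get_image
import cv2,numpy as np
s=observe();print({k:np.round(v,3).tolist() for k,v in s.items()})
for n in("top","side"):
    d=get_image(n);cv2.imwrite(f"pics/{n}0.png",d["image"]);R=cv2.Rodrigues(np.array(d["rvec"],float))[0]
    print(n,d["intrinsics"],(-R.T@np.array(d["tvec"]).ravel()).round(3),R.round(3).tolist())
E
```

```text
pics
{'t': 0.0, 'joint_pos': [1.114, 0.418, -0.01, 1.614, 0.005, 1.111, -0.053], 'joint_velocities': [0.002, -0.0, 0.002, -0.001, -0.001, 0.0, 0.0], 'joint_torque': [-0.001, -86.445, 0.678, -43.489, 0.019, 0.008, 0.0], 'tool_pos': [0.252, -0.572, 0.253], 'tool_rot': [[0.915, 0.403, -0.001], [0.403, -0.915, 0.001], [-0.0, -0.001, -1.0]], 'force': [0.279, -0.07, 0.45], 'torque': [0.011, -0.001, 0.048], 'width': 0.086}
top [[623.9043671    0.         326.43345276]
 [  0.         623.9043671  234.46450941]
 [  0.           0.           1.        ]] [0.327 0.053 1.54 ] [[0.003, -1.0, 0.017], [-0.99, -0.005, -0.139], [0.139, -0.016, -0.99]]
side [[513.47106336   0.         317.92360494]
 [  0.         513.47106336 244.01455373]
 [  0.           0.           1.        ]] [-0.048  0.865  0.953] [[-0.813, -0.582, 0.005], [-0.385, 0.532, -0.754], [0.436, -0.616, -0.656]]
```

View pics/top0.png

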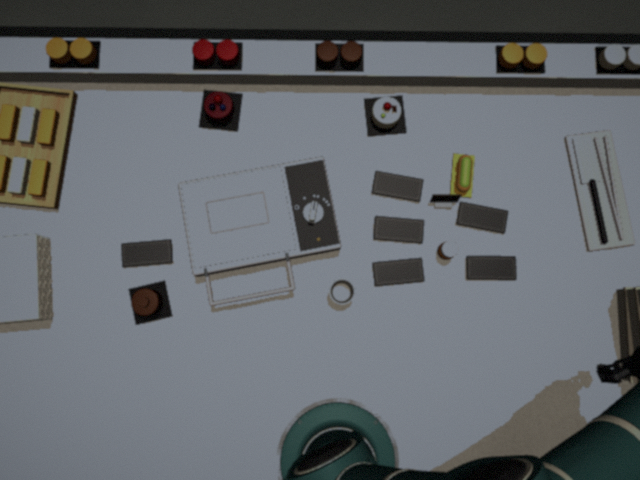

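View pics/side0.png

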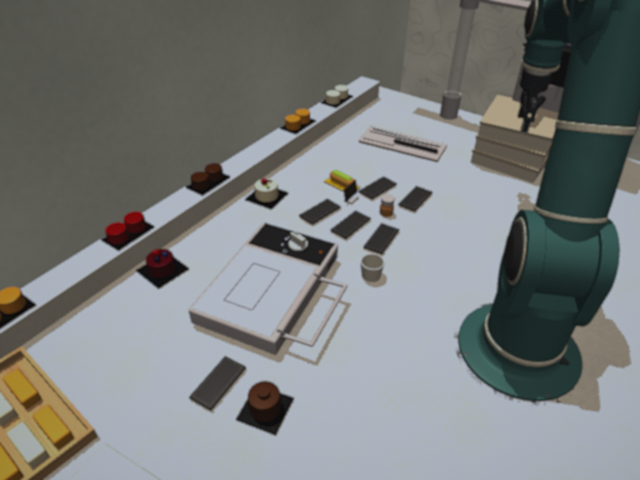

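Both views show six plates. In the top view they are at about (147,253), (398,186), (398,229), (398,271), (482,217) and (491,267). The warmer is yawed a little, its guard is lowered toward the robot, and the cup stands at (342,292). Next I'll measure these.

```bash
cat > h.py <<'E'
import cv2,numpy as np
from bench import observe,get_image
def grab(n="top"):
    d=get_image(n);d["R"]=cv2.Rodrigues(np.array(d["rvec"],float))[0];d["c"]=-d["R"].T@np.array(d["tvec"],float).ravel();return d
def ray(d,p,z):
    p=np.atleast_2d(np.array(p,float));q=np.c_[p,np.ones(len(p))]@np.linalg.inv(d["intrinsics"]).T@d["R"]
    return d["c"]+q*((z-d["c"][2])/q[:,2])[:,None]
def proj(d,P): return cv2.projectPoints(np.atleast_2d(np.array(P,float)),np.array(d["rvec"],float),np.array(d["tvec"],float),np.array(d["intrinsics"],float),None)[0][:,0]
def plates(d,thr=110):
    g=cv2.cvtColor(d["image"],cv2.COLOR_BGR2GRAY);out=[]
    for c in cv2.findContours((g<thr).astype(np.uint8),cv2.RETR_LIST,cv2.CHAIN_APPROX_NONE)[0]:
        if not 500<cv2.contourArea(c)<2500: continue
        w=ray(d,c[:,0],0.008)[:,:2].astype(np.float32)*1000
        r=cv2.minAreaRect(w);L,W=max(r[1]),min(r[1])
        if 105<L<145 and 45<W<80:
            b=cv2.boxPoints(r);e=max((b[1]-b[0],b[2]-b[1]),key=np.linalg.norm)
            a=np.degrees(np.arctan2(e[0],e[1]));a=(a+90)%180-90   # long axis from +y toward +x
            out.append((*r[0],a,L,W))
    return np.round(out,1)
E
python3 - <<'E'
from h import *
d=grab();print(plates(d))
im=d["image"]
cv2.imwrite("pics/z1.png",cv2.resize(im[140:320,160:360],None,fx=4*.9,fy=4*.82,interpolation=cv2.INTER_CUBIC)[:600])
g=cv2.cvtColor(im,cv2.COLOR_BGR2GRAY)
t=cv2.adaptiveThreshold(g,255,cv2.ADAPTIVE_THRESH_MEAN_C,cv2.THRESH_BINARY_INV,15,6)
for c in cv2.findContours(t,cv2.RETR_LIST,cv2.CHAIN_APPROX_NONE)[0]:
    a=cv2.contourArea(c);x,y,w,h=cv2.boundingRect(c)
    if a>800 and 200<x<300 and 180<y<250: 
        r=cv2.minAreaRect(ray(d,c[:,0],.06)[:,:2].astype(np.float32)*1000);print(a,(x,y,w,h),r)
print("row spots",ray(d,[[342,292],[447,251],[445,200],[462,174]],.03).round(3))
E
```

```text
[[ 4.508e+02 -1.481e+02 -5.900e+00  1.269e+02  6.270e+01]
 [ 4.623e+02 -3.781e+02 -2.000e-01  1.285e+02  6.200e+01]
 [ 4.936e+02  4.699e+02 -5.400e+00  1.266e+02  6.390e+01]
 [ 5.554e+02 -1.504e+02  4.700e+00  1.270e+02  6.480e+01]
 [ 6.653e+02 -1.489e+02  1.010e+01  1.267e+02  6.510e+01]]
row spots [[ 0.399 -0.01   0.03 ]
 [ 0.5   -0.266  0.03 ]
 [ 0.627 -0.264  0.03 ]
 [ 0.693 -0.308  0.03 ]]
```

View pics/z1.png

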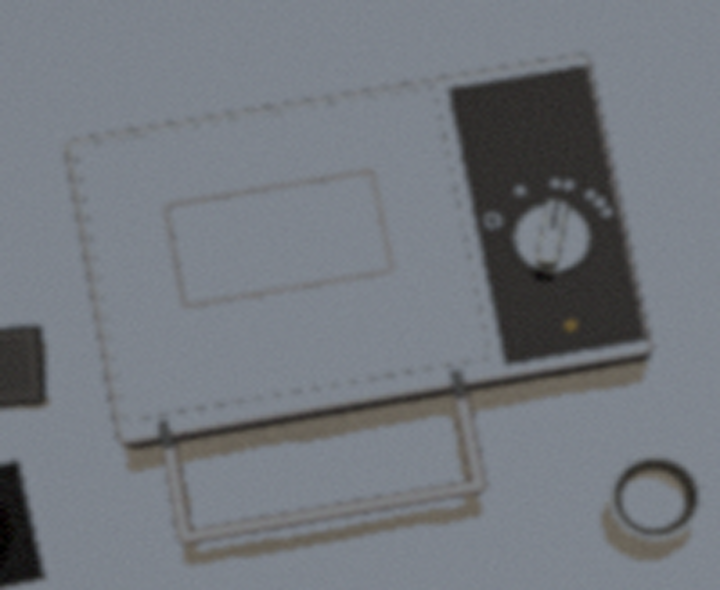

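The zoom shows the rectangle's corners at zoom pixels (167,205), (373,171), (393,268) and (186,305). The knob is at about (552,237) with its pointer up toward the two-dot mark at (562,185), and the off ring is at (493,220).

Run:
```python
from h import *
d=grab();im=d["image"]
Z=lambda pts:[[160+u/3.6-.36,140+v/3.28-.35] for u,v in pts]
r=ray(d,Z([(167,205),(373,171),(393,268),(186,305)]),.06)
print("rect",r.round(4).tolist(),r.mean(0).round(4));
e=(r[0]-r[1]+r[3]-r[2]);print("yaw y-axis toward +x deg",np.degrees(np.arctan2(e[0],e[1])),np.linalg.norm(e)/2)
k=ray(d,Z([(552,237)]),.067)[0];print("knob",k)
m=ray(d,Z([(493,220),(519,190),(562,185),(598,203)]),.06)-k
print("marks cw deg from +x",np.degrees(-np.arctan2(m[:,1],m[:,0])))
b=ray(d,Z([(560,203),(545,272)]),.095);print("bar",b,np.degrees(-np.arctan2(*(b[0]-b[1])[[1,0]])))
g=ray(d,Z([(186,536),(480,484)]),.05);print("guardbar",g,g.mean(0))
g=ray(d,Z([(166,433),(458,383)]),.05);print("hinges",g,g.mean(0))
# glare-free plate near (482,217)
sub=(cv2.cvtColor(im,cv2.COLOR_BGR2GRAY)[195:240,450:515]<110).astype(np.uint8)
sub=cv2.morphologyEx(sub,cv2.MORPH_OPEN,np.ones((7,7)))
for c in cv2.findContours(sub,0,1)[0]:
    print(cv2.minAreaRect(ray(d,c[:,0]+[450,195],.008)[:,:2].astype(np.float32)*1000))
cv2.imwrite("pics/z2.png",cv2.resize(im[145:265,365:525],None,fx=4,fy=4,interpolation=cv2.INTER_CUBIC))
```

```text
rect [[0.6121, 0.3189, 0.06], [0.6384, 0.1819, 0.06], [0.5662, 0.1673, 0.06], [0.5381, 0.3041, 0.06]] [0.5887 0.243  0.06  ]
yaw y-axis toward +x deg -11.24926810951301 0.13957178623555536
knob [0.58861902 0.06146287 0.067     ]
marks cw deg from +x [-70.94958795 -31.71469465   9.09956259  48.79858152]
bar [[0.60847634 0.05622509 0.095     ]
 [0.55823107 0.06570996 0.095     ]] 10.690013969212792
guardbar [[0.37102616 0.30094434 0.05      ]
 [0.40928611 0.10806652 0.05      ]] [0.39015613 0.20450543 0.05      ]
hinges [[0.44543845 0.31629156 0.05      ]
 [0.4829144  0.1234908  0.05      ]] [0.46417643 0.21989118 0.05      ]
((595.7970581054688, -349.421630859375), (151.8068389892578, 78.10095977783203), 78.27001190185547)
```

View pics/z2.png

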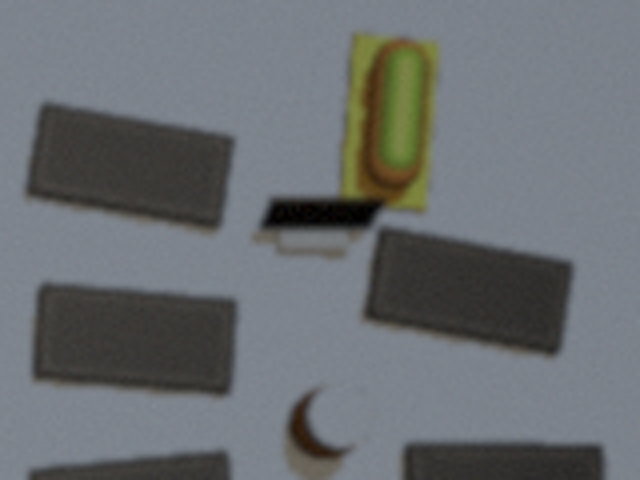

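The selector is at two dots: the bar is about 9–11° clockwise from +x, and the mark is at 9°. I'm adding a helper that turns world targets into tool-frame jogs.

```bash
cat >> h.py <<'E'
from scipy.spatial.transform import Rotation as Ro
def go(x,y,z,az,s=None):
    """tool-frame offset (mm) and turn to TCP x,y,z (mm) with tool x at azimuth az (deg), pointing down"""
    s=s or observe();R=np.array(s["tool_rot"]);p=np.array(s["tool_pos"])*1000;a=np.radians(az)
    T=np.array([[np.cos(a),np.sin(a),0],[np.sin(a),-np.cos(a),0],[0,0,-1]])
    print("->",(x,y,z,az),"off",(R.T@(np.array([x,y,z])-p)).round(1).tolist(),"turn",Ro.from_matrix(R.T@T).as_rotvec().round(3).tolist())
def st():
    s=observe();R=np.array(s["tool_rot"]);print("t",round(s["t"],2),"p",(np.array(s["tool_pos"])*1000).round(1),"az",round(np.degrees(np.arctan2(R[1,0],R[0,0])),1),"tilt",R[:2,2].round(3),"F",np.round(s["force"],1),"w",round(s["width"]*1000,1),"j",np.round(s["joint_pos"],2))
E
python3 -c "
from h import *
go(588,61,170,-9)"
```

```text
-> (588, 61, 170, -9) off [562.7, -443.6, 83.2] turn [-0.001, 0.0, 0.572]
```

>>> jog_arm(deltas=[{"offset": [563,-444,80],"turn": [0,0,0.572]},{"offset": [563,-444,80],"turn": [0,0,0.572]},{"offset": [563,-444,80],"turn": [0,0,0.572]},{"offset": [563,-444,80],"turn": [0,0,0.572]},{"offset": [563,-444,80],"turn": [0,0,0.572]},{"offset": [563,-444,80],"turn": [0,0,0.572]},{"offset": [563,-444,80],"turn": [0,0,0.572]},{"offset": [563,-444,80],"turn": [0,0,0.572]},{"offset": [563,-444,80],"turn": [0,0,0.572]},{"offset": [563,-444,80],"turn": [0,0,0.572]},{"offset": [563,-444,80],"turn": [0,0,0.572]},{"offset": [563,-444,80],"turn": [0,0,0.572]},{"offset": [563,-444,80],"turn": [0,0,0.572]},{"offset": [563,-444,80],"turn": [0,0,0.572]},{"offset": [563,-444,80],"turn": [0,0,0.572]},{"offset": [563,-444,80],"turn": [0,0,0.572]},{"offset": [563,-444,80],"turn": [0,0,0.572]},{"offset": [563,-444,80],"turn": [0,0,0.572]},{"offset": [563,-444,80],"turn": [0,0,0.572]},{"offset": [563,-444,80],"turn": [0,0,0.572]}], hand=0.5)

```text
t: 1.87
tool_pos: [0.5881, 0.0626, 0.1727]
tool_rot: [[0.988, -0.154, -0.001], [-0.154, -0.988, 0.0], [-0.001, -0.0, -1.0]]
force: [0.5, -0.7, 0.5]
width: 0.0423
```

```bash
python3 -c "
from h import *
st();go(588,61,170,-9);go(588,61,91,-9)"
```

```text
t 1.87 p [588.1  62.6 172.7] az -8.9 tilt [-0.001  0.   ] F [ 0.5 -0.7  0.5] w 42.3 j [ 0.03  0.46 -0.24  1.77  0.13  0.94 -1.99]
-> (588, 61, 170, -9) off [0.1, 1.6, 2.7] turn [-0.0, 0.001, 0.002]
-> (588, 61, 91, -9) off [0.2, 1.6, 81.7] turn [-0.0, 0.001, 0.002]
```

>>> jog_arm(deltas=[{"offset": [0,1.5,40],"turn": [0,0,0]},{"offset": [0,1.5,70],"turn": [0,0,0]},{"offset": [0,1.5,81],"turn": [0,0,0]},{"offset": [0,1.5,81],"turn": [0,0,0]},{"offset": [0,1.5,81],"turn": [0,0,0]}])

```text
t: 2.28
tool_pos: [0.5882, 0.0592, 0.0931]
tool_rot: [[0.988, -0.157, -0.0], [-0.157, -0.988, -0.0], [-0.0, 0.0, -1.0]]
force: [0.8, -0.5, 0.5]
width: 0.0425
```

>>> jog_arm(deltas=[{"offset": [0,0,0],"turn": [0,0,0]},{"offset": [0,0,0],"turn": [0,0,0]},{"offset": [0,0,0],"turn": [0,0,0]},{"offset": [0,0,0],"turn": [0,0,0]},{"offset": [0,0,0],"turn": [0,0,0]},{"offset": [0,0,0],"turn": [0,0,0]}], hand=0, force=25)

```text
t: 2.78
tool_pos: [0.589, 0.061, 0.0942]
tool_rot: [[0.988, -0.156, 0.003], [-0.156, -0.988, 0.001], [0.003, -0.002, -1.0]]
force: [-0.5, 5.7, 8.6]
width: 0.0136
```

>>> jog_arm(deltas=[{"offset": [0,0,-2],"turn": [0,0,-0.12]},{"offset": [0,0,-2],"turn": [0,0,-0.24]},{"offset": [0,0,-2],"turn": [0,0,-0.36]},{"offset": [0,0,-2],"turn": [0,0,-0.48]},{"offset": [0,0,-2],"turn": [0,0,-0.6]},{"offset": [0,0,-2],"turn": [0,0,-0.72]},{"offset": [0,0,-2],"turn": [0,0,-0.84]},{"offset": [0,0,-2],"turn": [0,0,-0.96]},{"offset": [0,0,-2],"turn": [0,0,-1.08]},{"offset": [0,0,-2],"turn": [0,0,-1.2]},{"offset": [0,0,-2],"turn": [0,0,-1.32]},{"offset": [0,0,-2],"turn": [0,0,-1.4]},{"offset": [0,0,-2],"turn": [0,0,-1.4]},{"offset": [0,0,-2],"turn": [0,0,-1.4]},{"offset": [0,0,-2],"turn": [0,0,-1.4]}])

```text
t: 4.03
tool_pos: [0.5872, 0.0633, 0.0949]
tool_rot: [[0.319, 0.948, -0.0], [0.948, -0.319, 0.004], [0.004, -0.001, -1.0]]
force: [-4.4, 17.7, -5.7]
width: 0.0133
```

>>> jog_arm(deltas=[{"offset": [0,0,0],"turn": [0,0,0]},{"offset": [0,0,0],"turn": [0,0,0]},{"offset": [0,0,0],"turn": [0,0,0]},{"offset": [0,0,0],"turn": [0,0,0]},{"offset": [0,0,-80],"turn": [0,0,0]},{"offset": [0,0,-80],"turn": [0,0,0]},{"offset": [0,0,-80],"turn": [0,0,0]},{"offset": [0,0,-80],"turn": [0,0,0]}], hand=0.5)

```text
t: 4.7
tool_pos: [0.5891, 0.0596, 0.1766]
tool_rot: [[0.323, 0.946, 0.004], [0.946, -0.323, -0.0], [0.001, 0.004, -1.0]]
force: [0.1, -0.4, -0.9]
width: 0.043
```

```bash
python3 -c "
from h import *
st();go(450,-148,100,95.9)"
```

```text
t 4.7 p [589.1  59.6 176.6] az 71.2 tilt [ 0.004 -0.   ] F [ 0.1 -0.4 -0.9] w 43.0 j [ 0.31  0.51 -0.61  1.76  0.34  0.98 -0.76]
-> (450, -148, 100, 95.9) off [-241.4, -65.0, 76.1] turn [0.004, -0.0, -0.432]
```

>>> jog_arm(deltas=[{"offset": [-241,-65,40],"turn": [0,0,-0.432]},{"offset": [-241,-65,40],"turn": [0,0,-0.432]},{"offset": [-241,-65,40],"turn": [0,0,-0.432]},{"offset": [-241,-65,40],"turn": [0,0,-0.432]},{"offset": [-241,-65,40],"turn": [0,0,-0.432]},{"offset": [-241,-65,76],"turn": [0,0,-0.432]},{"offset": [-241,-65,116],"turn": [0,0,-0.432]},{"offset": [-241,-65,136],"turn": [0,0,-0.432]},{"offset": [-241,-65,136],"turn": [0,0,-0.432]},{"offset": [-241,-65,136],"turn": [0,0,-0.432]}], hand=0.85)

```text
t: 5.53
tool_pos: [0.448, -0.1467, 0.0376]
tool_rot: [[-0.104, 0.995, -0.003], [0.995, 0.104, 0.002], [0.002, -0.003, -1.0]]
force: [0.9, 1.6, 0.9]
width: 0.0725
```

Run:
```python
from h import *
st();go(450,-148,30,95.9)
d=grab();p=plates(d);print(p)
im=d["image"];a=cv2.resize(im[130:330,170:370],None,fx=2,fy=2,interpolation=cv2.INTER_CUBIC)
b=cv2.resize(im[180:330,350:500],(400,400),interpolation=cv2.INTER_CUBIC)
cv2.imwrite("pics/a1.png",np.hstack([a,b]))
```

```text
t 5.53 p [ 448.  -146.7   37.6] az 96.0 tilt [-0.003  0.002] F [0.9 1.6 0.9] w 72.5 j [ 0.73  0.56 -0.57  2.11  0.52  0.61 -0.1 ]
-> (450, -148, 30, 95.9) off [-1.5, 1.9, 7.6] turn [-0.003, -0.002, 0.001]
[[ 4.623e+02 -3.782e+02 -2.000e-01  1.270e+02  6.200e+01]
 [ 4.939e+02  4.699e+02 -5.100e+00  1.260e+02  6.260e+01]
 [ 6.658e+02 -1.490e+02  1.010e+01  1.250e+02  6.300e+01]
 [ 8.184e+02  8.269e+02  8.590e+01  1.132e+02  5.010e+01]]
```

View pics/a1.png

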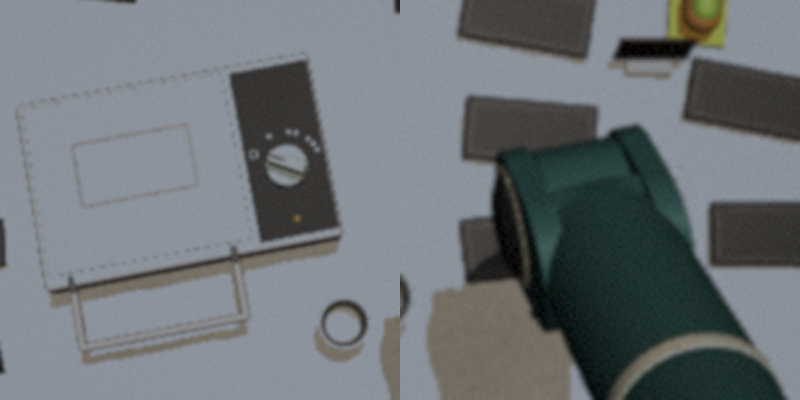

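The pointer is now on the off ring and the arm is over the first plate. I'll descend gently to find tip contact.

>>> jog_arm(deltas=[{"offset": [-1.5,2,6],"turn": [-0.003,-0.002,0]},{"offset": [-1.5,2,10],"turn": [-0.003,-0.002,0]},{"offset": [-1.5,2,12],"turn": [-0.003,-0.002,0]},{"offset": [-1.5,2,12],"turn": [-0.003,-0.002,0]}])

```text
t: 5.92
tool_pos: [0.4512, -0.1486, 0.0265]
tool_rot: [[-0.104, 0.995, 0.004], [0.995, 0.104, -0.002], [-0.002, 0.003, -1.0]]
force: [-0.1, -0.2, 0.4]
width: 0.0726
```

>>> jog_arm(deltas=[{"offset": [0,0,2],"turn": [0,0,0]},{"offset": [0,0,4],"turn": [0,0,0]},{"offset": [0,0,4],"turn": [0,0,0]}])

```text
t: 6.17
tool_pos: [0.4509, -0.1487, 0.0221]
tool_rot: [[-0.104, 0.995, 0.003], [0.995, 0.104, -0.002], [-0.002, 0.003, -1.0]]
force: [-0.8, -0.9, -0.5]
width: 0.0724
```

```bash
python3 -c "
from h import *
st()"
```

```text
t 6.17 p [ 450.9 -148.7   22.1] az 96.0 tilt [ 0.003 -0.002] F [-0.8 -0.9 -0.5] w 72.4 j [ 0.7   0.59 -0.54  2.11  0.55  0.58 -0.13]
```

>>> jog_arm(deltas=[{"offset": [0,0,1.5],"turn": [0,0,0]},{"offset": [0,0,3],"turn": [0,0,0]},{"offset": [0,0,3],"turn": [0,0,0]}])

```text
t: 6.42
tool_pos: [0.4508, -0.1487, 0.019]
tool_rot: [[-0.104, 0.995, 0.003], [0.995, 0.104, -0.002], [-0.002, 0.003, -1.0]]
force: [-1.7, 0.5, -0.5]
width: 0.0727
```

>>> jog_arm(deltas=[{"offset": [0,0,1.5],"turn": [0,0,0]},{"offset": [0,0,3],"turn": [0,0,0]},{"offset": [0,0,3],"turn": [0,0,0]}])

```text
t: 6.67
tool_pos: [0.4508, -0.1487, 0.016]
tool_rot: [[-0.104, 0.995, 0.003], [0.995, 0.104, -0.002], [-0.002, 0.003, -1.0]]
force: [-0.4, 0.5, 0.0]
width: 0.0727
```

>>> jog_arm(deltas=[{"offset": [0,0,-2],"turn": [0,0,0]},{"offset": [0,0,-2],"turn": [0,0,0]},{"offset": [0,0,-2],"turn": [0,0,0]},{"offset": [0,0,-2],"turn": [0,0,0]},{"offset": [0,0,-2],"turn": [0,0,0]}], hand=0, force=40)

```text
t: 7.08
tool_pos: [0.4508, -0.1486, 0.0187]
tool_rot: [[-0.104, 0.995, 0.003], [0.995, 0.104, -0.002], [-0.002, 0.003, -1.0]]
force: [-4.6, 1.1, 9.9]
width: 0.0589
```

```bash
python3 -c "
from h import *
st()"
```

```text
t 7.08 p [ 450.8 -148.6   18.7] az 96.0 tilt [ 0.003 -0.002] F [-4.6  1.1  9.9] w 58.9 j [ 0.7   0.6  -0.53  2.11  0.56  0.57 -0.13]
```

```bash
python3 -c "
from h import *
go(588.7,243.5,170,101.25)"
```

```text
-> (588.7, 243.5, 170, 101.25) off [375.4, 178.3, -151.7] turn [0.003, 0.002, -0.092]
```

>>> jog_arm(deltas=[{"offset": [0,0,-30],"turn": [0,0,0]},{"offset": [0,0,-70],"turn": [0,0,0]},{"offset": [0,0,-110],"turn": [0,0,0]},{"offset": [35,17,-150],"turn": [0.003,0.002,-0.02]},{"offset": [70,33,-152],"turn": [0.003,0.002,-0.092]},{"offset": [105,50,-152],"turn": [0.003,0.002,-0.092]},{"offset": [140,66,-152],"turn": [0.003,0.002,-0.092]},{"offset": [175,83,-152],"turn": [0.003,0.002,-0.092]},{"offset": [210,100,-152],"turn": [0.003,0.002,-0.092]},{"offset": [245,116,-152],"turn": [0.003,0.002,-0.092]},{"offset": [280,133,-152],"turn": [0.003,0.002,-0.092]},{"offset": [315,150,-152],"turn": [0.003,0.002,-0.092]},{"offset": [350,166,-152],"turn": [0.003,0.002,-0.092]},{"offset": [375,178,-152],"turn": [0.003,0.002,-0.092]},{"offset": [375,178,-152],"turn": [0.003,0.002,-0.092]},{"offset": [375,178,-152],"turn": [0.003,0.002,-0.092]},{"offset": [375,178,-152],"turn": [0.003,0.002,-0.092]}])

```text
t: 8.5
tool_pos: [0.5883, 0.2424, 0.1698]
tool_rot: [[-0.195, 0.981, -0.001], [0.981, 0.195, -0.001], [-0.001, -0.001, -1.0]]
force: [0.8, -0.2, -1.9]
width: 0.0584
```

Run:
```python
from h import *
st();go(588.7,243.5,79.5,101.25)
d=grab();cv2.imwrite("pics/a2.png",np.hstack([cv2.resize(d["image"][100:330,110:310],(400,460)),cv2.resize(grab("side")["image"][180:410,180:380],(400,460))]))
```

```text
t 8.5 p [588.3 242.4 169.8] az 101.2 tilt [-0.001 -0.001] F [ 0.8 -0.2 -1.9] w 58.4 j [ 0.08  0.63 -0.73  1.64  0.47  1.06 -0.6 ]
-> (588.7, 243.5, 79.5, 101.25) off [1.0, 0.7, 90.3] turn [-0.001, 0.001, -0.0]
```

View pics/a2.png

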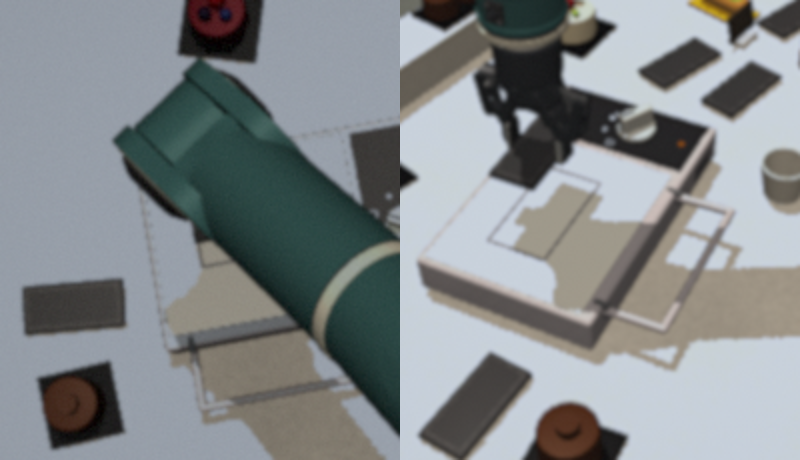

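The plate is held level above the rectangle in the side view. I'll lower it and release.

>>> jog_arm(deltas=[{"offset": [1,1,35],"turn": [0,0,0]},{"offset": [1,1,65],"turn": [0,0,0]},{"offset": [1,1,82],"turn": [0,0,0]},{"offset": [1,1,88],"turn": [0,0,0]},{"offset": [1,1,90],"turn": [0,0,0]},{"offset": [1,1,90],"turn": [0,0,0]}])

```text
t: 9.1
tool_pos: [0.5897, 0.2438, 0.0808]
tool_rot: [[-0.194, 0.981, 0.0], [0.981, 0.194, 0.0], [0.0, 0.0, -1.0]]
force: [-0.5, -0.5, -2.0]
width: 0.0587
```

>>> jog_arm(deltas=[{"offset": [0,0,0],"turn": [0,0,0]},{"offset": [0,0,0],"turn": [0,0,0]},{"offset": [0,0,0],"turn": [0,0,0]},{"offset": [0,0,-25],"turn": [0,0,0]},{"offset": [0,0,-60],"turn": [0,0,0]},{"offset": [0,0,-100],"turn": [0,0,0]},{"offset": [0,0,-100],"turn": [0,0,0]},{"offset": [0,0,-100],"turn": [0,0,0]}], hand=0.86)

```text
t: 9.77
tool_pos: [0.5904, 0.2447, 0.1831]
tool_rot: [[-0.195, 0.981, 0.004], [0.981, 0.195, 0.001], [0.0, 0.005, -1.0]]
force: [0.0, 0.5, 0.5]
width: 0.0733
```

Run:
```python
from h import *
st();go(554,-150.5,100,85.3)
```

```text
t 9.77 p [590.4 244.7 183.1] az 101.2 tilt [0.004 0.001] F [0.  0.5 0.5] w 73.3 j [ 0.08  0.62 -0.74  1.62  0.47  1.08 -0.6 ]
-> (554, -150.5, 100, 85.3) off [-380.6, -113.0, 82.4] turn [0.004, -0.001, 0.278]
```

>>> jog_arm(deltas=[{"offset": [-381,-113,40],"turn": [0.004,-0.001,0.278]},{"offset": [-381,-113,40],"turn": [0.004,-0.001,0.278]},{"offset": [-381,-113,40],"turn": [0.004,-0.001,0.278]},{"offset": [-381,-113,40],"turn": [0.004,-0.001,0.278]},{"offset": [-381,-113,40],"turn": [0.004,-0.001,0.278]},{"offset": [-381,-113,40],"turn": [0.004,-0.001,0.278]},{"offset": [-381,-113,40],"turn": [0.004,-0.001,0.278]},{"offset": [-381,-113,60],"turn": [0.004,-0.001,0.278]},{"offset": [-381,-113,82],"turn": [0.004,-0.001,0.278]},{"offset": [-381,-113,100],"turn": [0.004,-0.001,0.278]},{"offset": [-381,-113,120],"turn": [0.004,-0.001,0.278]},{"offset": [-381,-113,120],"turn": [0.004,-0.001,0.278]},{"offset": [-381,-113,120],"turn": [0.004,-0.001,0.278]}])

```text
t: 10.85
tool_pos: [0.5521, -0.1507, 0.0595]
tool_rot: [[0.082, 0.997, -0.006], [0.997, -0.082, 0.0], [-0.0, -0.006, -1.0]]
force: [1.2, 1.4, 1.2]
width: 0.0736
```

```bash
cat >> h.py <<'E'
def pile(d,z,C=(.5887,.243)):
    """pose of top plate of pile, top face at height z (mm x,y; deg)"""
    p=proj(d,[[*C,z]])[0];x0,y0=int(p[0])-45,int(p[1])-35
    g=cv2.cvtColor(d["image"],cv2.COLOR_BGR2GRAY)[y0:y0+70,x0:x0+90];m=(g<100).astype(np.uint8)
    c=max(cv2.findContours(m,0,cv2.CHAIN_APPROX_NONE)[0],key=cv2.contourArea)
    r=cv2.minAreaRect(ray(d,c[:,0]+[x0,y0],z)[:,:2].astype(np.float32)*1000);b=cv2.boxPoints(r);e=max((b[1]-b[0],b[2]-b[1]),key=np.linalg.norm)
    print("pile",np.round(r[0],1),np.round(r[1],1),"long az",round(np.degrees(np.arctan2(e[1],e[0]))%180,1))
E
python3 - <<'E'
from h import *
st();go(554.5,-150.5,20.5,85.3)
d=grab();print(plates(d));pile(d,.068)
cv2.imwrite("pics/a3.png",cv2.resize(d["image"][160:270,170:300],None,fx=5,fy=5,interpolation=cv2.INTER_CUBIC))
E
```

```text
t 10.85 p [ 552.1 -150.7   59.5] az 85.3 tilt [-0.006  0.   ] F [1.2 1.4 1.2] w 73.6 j [ 0.65  0.65 -0.57  1.86  0.49  0.78 -0.27]
-> (554.5, -150.5, 20.5, 85.3) off [0.4, 2.7, 39.0] turn [-0.006, 0.0, 0.0]
[[494.3 470.   -5.1 126.   61.8]
 [602.9 252.2 -11.1 130.   64.8]]
pile [592.  244.8] [ 61.4 123.9] long az 101.1
```

View pics/a3.png

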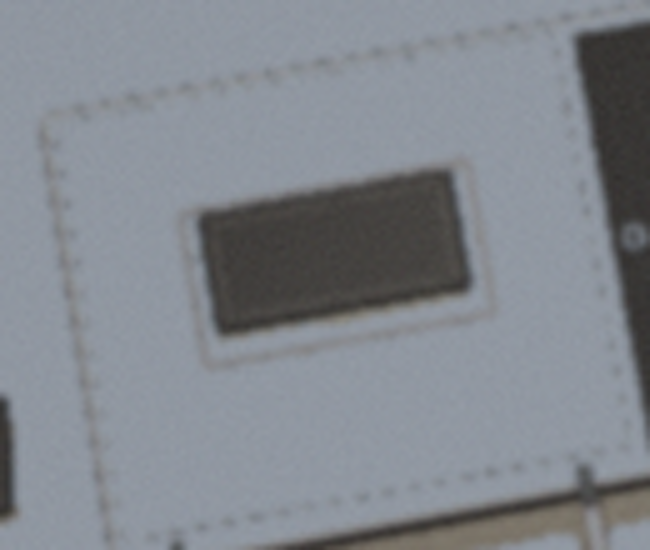

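The first plate lies square in the rectangle, with its corners at zoom (200,213), (450,170), (470,288) and (220,333). It sits about 3–4 mm too far along +x, which is within tolerance. I'll aim the next ones nearer.

>>> jog_arm(deltas=[{"offset": [0.5,2.5,25],"turn": [-0.006,0,0]},{"offset": [0.5,2.5,35],"turn": [-0.006,0,0]},{"offset": [0.5,2.5,39],"turn": [-0.006,0,0]},{"offset": [0.5,2.5,39],"turn": [-0.006,0,0]},{"offset": [0.5,2.5,39],"turn": [-0.006,0,0]}])

```text
t: 11.32
tool_pos: [0.5556, -0.1508, 0.0221]
tool_rot: [[0.081, 0.997, 0.003], [0.997, -0.081, -0.002], [-0.002, 0.003, -1.0]]
force: [-0.2, 0.2, -0.1]
width: 0.0734
```

>>> jog_arm(deltas=[{"offset": [0,0,0],"turn": [0,0,0]},{"offset": [0,0,0],"turn": [0,0,0]},{"offset": [0,0,0],"turn": [0,0,0]},{"offset": [0,0,0],"turn": [0,0,0]},{"offset": [0,0,0],"turn": [0,0,0]}], hand=0)

```text
t: 11.73
tool_pos: [0.5557, -0.1513, 0.0224]
tool_rot: [[0.082, 0.997, 0.003], [0.997, -0.082, -0.002], [-0.002, 0.003, -1.0]]
force: [-2.4, 0.9, 9.1]
width: 0.0589
```

```bash
python3 -c "
from h import *
st();go(587,242.3,185,101.2)
d=grab('side')
r=ray(grab(),[[170+u/5-.4,160+v/5-.4] for u,v in((180,212),(467,158),(494,312),(208,366))],.06);print(r.mean(0))"
```

```text
t 11.73 p [ 555.7 -151.3   22.4] az 85.3 tilt [ 0.003 -0.002] F [-2.4  0.9  9.1] w 58.9 j [ 0.62  0.71 -0.53  1.86  0.53  0.71 -0.3 ]
-> (587, 242.3, 185, 101.2) off [394.5, -0.4, -163.4] turn [0.003, 0.002, -0.277]
[0.58866417 0.24375264 0.06      ]
```

>>> jog_arm(deltas=[{"offset": [0,0,-30],"turn": [0,0,0]},{"offset": [0,0,-70],"turn": [0,0,0]},{"offset": [0,0,-110],"turn": [0,0,0]},{"offset": [30,0,-145],"turn": [0.003,0.002,-0.05]},{"offset": [70,0,-163],"turn": [0.003,0.002,-0.1]},{"offset": [110,0,-163],"turn": [0.003,0.002,-0.2]},{"offset": [150,0,-163],"turn": [0.003,0.002,-0.277]},{"offset": [190,0,-163],"turn": [0.003,0.002,-0.277]},{"offset": [230,0,-163],"turn": [0.003,0.002,-0.277]},{"offset": [270,0,-163],"turn": [0.003,0.002,-0.277]},{"offset": [310,0,-163],"turn": [0.003,0.002,-0.277]},{"offset": [345,0,-163],"turn": [0.003,0.002,-0.277]},{"offset": [375,0,-163],"turn": [0.003,0.002,-0.277]},{"offset": [394,0,-163],"turn": [0.003,0.002,-0.277]},{"offset": [394,0,-163],"turn": [0.003,0.002,-0.277]},{"offset": [394,0,-163],"turn": [0.003,0.002,-0.277]},{"offset": [394,0,-163],"turn": [0.003,0.002,-0.277]}])

```text
t: 13.25
tool_pos: [0.5871, 0.241, 0.1837]
tool_rot: [[-0.193, 0.981, -0.001], [0.981, 0.193, -0.001], [-0.0, -0.001, -1.0]]
force: [-0.2, -0.0, -2.2]
width: 0.0585
```

```bash
python3 -c "
from h import *
st();go(587,242.3,95.5,101.2)"
```

```text
t 13.25 p [587.1 241.  183.7] az 101.2 tilt [-0.001 -0.001] F [-0.2 -0.  -2.2] w 58.5 j [ 0.09  0.62 -0.75  1.63  0.46  1.08 -0.6 ]
-> (587, 242.3, 95.5, 101.2) off [1.3, 0.3, 88.2] turn [-0.001, 0.0, -0.001]
```

>>> jog_arm(deltas=[{"offset": [0.5,0,35],"turn": [0,0,0]},{"offset": [0.5,0,65],"turn": [0,0,0]},{"offset": [0.5,0,80],"turn": [0,0,0]},{"offset": [0.5,0,86],"turn": [0,0,0]},{"offset": [0.5,0,88],"turn": [0,0,0]},{"offset": [0.5,0,88],"turn": [0,0,0]},{"offset": [0.5,0,88],"turn": [0,0,0]}])

```text
t: 13.83
tool_pos: [0.5876, 0.2424, 0.097]
tool_rot: [[-0.193, 0.981, 0.001], [0.981, 0.193, 0.001], [0.001, 0.001, -1.0]]
force: [0.2, -0.0, -0.9]
width: 0.0584
```

>>> jog_arm(deltas=[{"offset": [0,0,0],"turn": [0,0,0]},{"offset": [0,0,0],"turn": [0,0,0]},{"offset": [0,0,0],"turn": [0,0,0]},{"offset": [0,0,-25],"turn": [0,0,0]},{"offset": [0,0,-60],"turn": [0,0,0]},{"offset": [0,0,-90],"turn": [0,0,0]},{"offset": [0,0,-90],"turn": [0,0,0]},{"offset": [0,0,-90],"turn": [0,0,0]}], hand=0.86)

```text
t: 14.5
tool_pos: [0.5877, 0.2425, 0.1876]
tool_rot: [[-0.194, 0.981, 0.002], [0.981, 0.194, 0.001], [0.0, 0.002, -1.0]]
force: [0.3, 0.2, -0.2]
width: 0.0734
```

Run:
```python
from h import *
st();go(664,-150,60,79.9)
```

```text
t 14.5 p [587.7 242.5 187.6] az 101.2 tilt [0.002 0.001] F [ 0.3  0.2 -0.2] w 73.4 j [ 0.09  0.61 -0.75  1.63  0.46  1.08 -0.6 ]
-> (664, -150, 60, 79.9) off [-399.9, -1.4, 127.4] turn [0.002, -0.001, 0.371]
```

>>> jog_arm(deltas=[{"offset": [-400,0,30],"turn": [0.002,-0.001,0.371]},{"offset": [-400,0,30],"turn": [0.002,-0.001,0.371]},{"offset": [-400,0,30],"turn": [0.002,-0.001,0.371]},{"offset": [-400,0,30],"turn": [0.002,-0.001,0.371]},{"offset": [-400,0,30],"turn": [0.002,-0.001,0.371]},{"offset": [-400,0,30],"turn": [0.002,-0.001,0.371]},{"offset": [-400,0,30],"turn": [0.002,-0.001,0.371]},{"offset": [-400,0,60],"turn": [0.002,-0.001,0.371]},{"offset": [-400,0,80],"turn": [0.002,-0.001,0.371]},{"offset": [-400,0,100],"turn": [0.002,-0.001,0.371]},{"offset": [-400,0,127],"turn": [0.002,-0.001,0.371]},{"offset": [-400,0,127],"turn": [0.002,-0.001,0.371]},{"offset": [-400,0,127],"turn": [0.002,-0.001,0.371]},{"offset": [-400,0,127],"turn": [0.002,-0.001,0.371]}])

```text
t: 15.67
tool_pos: [0.6649, -0.1486, 0.0598]
tool_rot: [[0.174, 0.985, -0.002], [0.985, -0.174, -0.0], [-0.001, -0.002, -1.0]]
force: [0.5, 0.8, 1.8]
width: 0.0735
```

Run:
```python
from h import *
st();go(665,-149.5,20.5,79.9)
d=grab();print(plates(d));pile(d,.08)
cv2.imwrite("pics/a4.png",np.hstack([cv2.resize(d["image"][140:300,360:530],(400,380)),cv2.resize(d["image"][170:260,190:290],(400,380))]))
```

```text
t 15.67 p [ 664.9 -148.6   59.8] az 80.0 tilt [-0.002 -0.   ] F [0.5 0.8 1.8] w 73.5 j [ 0.54  0.8  -0.55  1.57  0.49  0.92 -0.35]
-> (665, -149.5, 20.5, 79.9) off [-0.8, 0.3, 39.3] turn [-0.002, 0.001, 0.002]
[[ 4.9430e+02  4.6990e+02 -5.3000e+00  1.2550e+02  6.1300e+01]
 [ 6.0250e+02  2.5250e+02 -1.1100e+01  1.3070e+02  6.5400e+01]
 [ 1.0054e+03 -7.2620e+02 -6.0000e-01  1.1560e+02  7.6600e+01]
 [ 1.0055e+03 -4.7290e+02 -6.0000e-01  1.2820e+02  7.6400e+01]]
pile [589.4 243.2] [ 61.3 122.7] long az 101.1
```

View pics/a4.png

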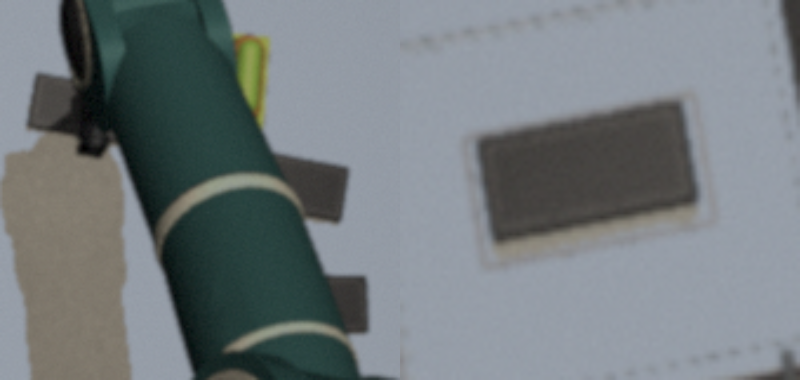

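The two-plate pile sits square in the rectangle (589.4,243.2, against the frame at 588.7,243.7), and the third plate is under the gripper.

>>> jog_arm(deltas=[{"offset": [-0.5,0,25],"turn": [-0.002,0,0]},{"offset": [-0.5,0,35],"turn": [-0.002,0,0]},{"offset": [-0.5,0,39],"turn": [-0.002,0,0]},{"offset": [-0.5,0,39.5],"turn": [-0.002,0,0]},{"offset": [-0.5,0,39.5],"turn": [-0.002,0,0]}])

```text
t: 16.13
tool_pos: [0.6646, -0.1504, 0.0198]
tool_rot: [[0.175, 0.985, -0.0], [0.985, -0.175, -0.001], [-0.001, -0.0, -1.0]]
force: [-0.3, -0.7, 0.6]
width: 0.0733
```

>>> jog_arm(deltas=[{"offset": [0,0,0],"turn": [0,0,0]},{"offset": [0,0,0],"turn": [0,0,0]},{"offset": [0,0,0],"turn": [0,0,0]},{"offset": [0,0,0],"turn": [0,0,0]},{"offset": [0,0,0],"turn": [0,0,0]}], hand=0)

```text
t: 16.55
tool_pos: [0.6647, -0.1507, 0.0203]
tool_rot: [[0.175, 0.985, 0.0], [0.985, -0.175, -0.002], [-0.002, 0.0, -1.0]]
force: [-2.9, 0.6, 7.5]
width: 0.0589
```

```bash
python3 -c "
from h import *
st();go(587,242.3,190,101.2)"
```

```text
t 16.55 p [ 664.7 -150.7   20.3] az 79.9 tilt [ 0.    -0.002] F [-2.9  0.6  7.5] w 58.9 j [ 0.53  0.85 -0.52  1.58  0.52  0.86 -0.37]
-> (587, 242.3, 190, 101.2) off [373.1, -145.2, -170.4] turn [0.0, 0.002, -0.371]
```

>>> jog_arm(deltas=[{"offset": [0,0,-30],"turn": [0,0,0]},{"offset": [0,0,-70],"turn": [0,0,0]},{"offset": [0,0,-110],"turn": [0,0,0]},{"offset": [28,-11,-145],"turn": [0,0.002,-0.05]},{"offset": [65,-25,-170],"turn": [0,0.002,-0.1]},{"offset": [102,-40,-170],"turn": [0,0.002,-0.2]},{"offset": [139,-54,-170],"turn": [0,0.002,-0.3]},{"offset": [176,-69,-170],"turn": [0,0.002,-0.371]},{"offset": [213,-83,-170],"turn": [0,0.002,-0.371]},{"offset": [250,-97,-170],"turn": [0,0.002,-0.371]},{"offset": [287,-112,-170],"turn": [0,0.002,-0.371]},{"offset": [320,-125,-170],"turn": [0,0.002,-0.371]},{"offset": [350,-137,-170],"turn": [0,0.002,-0.371]},{"offset": [372,-145,-170],"turn": [0,0.002,-0.371]},{"offset": [372,-145,-170],"turn": [0,0.002,-0.371]},{"offset": [372,-145,-170],"turn": [0,0.002,-0.371]},{"offset": [372,-145,-170],"turn": [0,0.002,-0.371]}])

```text
t: 17.97
tool_pos: [0.5869, 0.2404, 0.1887]
tool_rot: [[-0.193, 0.981, -0.001], [0.981, 0.193, 0.0], [0.0, -0.001, -1.0]]
force: [-0.2, 0.2, -1.8]
width: 0.0583
```

```bash
python3 -c "
from h import *
st();go(587,241.5,105.5,101.2)"
```

```text
t 17.97 p [586.9 240.4 188.7] az 101.2 tilt [-0.001  0.   ] F [-0.2  0.2 -1.8] w 58.3 j [ 0.09  0.61 -0.75  1.63  0.46  1.09 -0.59]
-> (587, 241.5, 105.5, 101.2) off [1.0, 0.4, 83.2] turn [-0.001, -0.0, -0.001]
```

>>> jog_arm(deltas=[{"offset": [0.3,0.3,35],"turn": [0,0,0]},{"offset": [0.3,0.3,62],"turn": [0,0,0]},{"offset": [0.3,0.3,77],"turn": [0,0,0]},{"offset": [0.3,0.3,82],"turn": [0,0,0]},{"offset": [0.3,0.3,84],"turn": [0,0,0]},{"offset": [0.3,0.3,84],"turn": [0,0,0]},{"offset": [0.3,0.3,84],"turn": [0,0,0]}])

```text
t: 18.55
tool_pos: [0.5874, 0.2414, 0.1055]
tool_rot: [[-0.193, 0.981, -0.0], [0.981, 0.193, 0.001], [0.001, 0.0, -1.0]]
force: [0.2, -0.2, -2.1]
width: 0.0587
```

>>> jog_arm(deltas=[{"offset": [0,0,0],"turn": [0,0,0]},{"offset": [0,0,0],"turn": [0,0,0]},{"offset": [0,0,0],"turn": [0,0,0]},{"offset": [0,0,-25],"turn": [0,0,0]},{"offset": [0,0,-60],"turn": [0,0,0]},{"offset": [0,0,-85],"turn": [0,0,0]},{"offset": [0,0,-85],"turn": [0,0,0]},{"offset": [0,0,-85],"turn": [0,0,0]}], hand=0.86)

```text
t: 19.22
tool_pos: [0.5875, 0.2417, 0.1911]
tool_rot: [[-0.194, 0.981, 0.002], [0.981, 0.194, 0.001], [0.001, 0.002, -1.0]]
force: [-0.5, -0.4, -0.4]
width: 0.0733
```

Run:
```python
from h import *
st();go(461.5,-378,150,90.2)
```

```text
t 19.22 p [587.5 241.7 191.1] az 101.2 tilt [0.002 0.001] F [-0.5 -0.4 -0.4] w 73.3 j [ 0.09  0.61 -0.76  1.63  0.46  1.09 -0.59]
-> (461.5, -378, 150, 90.2) off [-583.6, -243.7, 40.1] turn [0.002, -0.001, 0.191]
```

>>> jog_arm(deltas=[{"offset": [-584,-243,30],"turn": [0.002,-0.001,0.191]},{"offset": [-584,-243,30],"turn": [0.002,-0.001,0.191]},{"offset": [-584,-243,30],"turn": [0.002,-0.001,0.191]},{"offset": [-584,-243,30],"turn": [0.002,-0.001,0.191]},{"offset": [-584,-243,30],"turn": [0.002,-0.001,0.191]},{"offset": [-584,-243,30],"turn": [0.002,-0.001,0.191]},{"offset": [-584,-243,30],"turn": [0.002,-0.001,0.191]},{"offset": [-584,-243,30],"turn": [0.002,-0.001,0.191]},{"offset": [-584,-243,30],"turn": [0.002,-0.001,0.191]},{"offset": [-584,-243,40],"turn": [0.002,-0.001,0.191]},{"offset": [-584,-243,40],"turn": [0.002,-0.001,0.191]},{"offset": [-584,-243,40],"turn": [0.002,-0.001,0.191]},{"offset": [-584,-243,40],"turn": [0.002,-0.001,0.191]},{"offset": [-584,-243,40],"turn": [0.002,-0.001,0.191]},{"offset": [-584,-243,40],"turn": [0.002,-0.001,0.191]},{"offset": [-584,-243,40],"turn": [0.002,-0.001,0.191]},{"offset": [-584,-243,90],"turn": [0.002,-0.001,0.191]},{"offset": [-584,-243,110],"turn": [0.002,-0.001,0.191]},{"offset": [-584,-243,130],"turn": [0.002,-0.001,0.191]},{"offset": [-584,-243,130],"turn": [0.002,-0.001,0.191]}])

```text
t: 20.88
tool_pos: [0.4593, -0.3768, 0.0546]
tool_rot: [[-0.004, 1.0, -0.008], [1.0, 0.004, 0.004], [0.004, -0.008, -1.0]]
force: [-0.6, 0.6, -0.1]
width: 0.0732
```

Run:
```python
from h import *
st();go(462,-378.5,20.5,90.2)
d=grab();print(plates(d));pile(d,.092)
s=grab("side");cv2.imwrite("pics/a5.png",np.hstack([cv2.resize(d["image"][140:300,360:530],(400,380)),cv2.resize(s["image"][150:290,300:450],(400,380))]))
```

```text
t 20.88 p [ 459.3 -376.8   54.6] az 90.2 tilt [-0.008  0.004] F [-0.6  0.6 -0.1] w 73.2 j [ 1.04  0.69 -0.54  1.8   0.47  0.79  0.26]
-> (462, -378.5, 20.5, 90.2) off [-1.9, 2.9, 34.1] turn [-0.008, -0.004, 0.001]
[[493.6 470.   -5.3 126.3  63.6]
 [602.5 254.3 -11.1 136.   69.9]
 [704.9 789.1 -87.9 122.9  66.7]
 [836.4 780.8 -85.7 123.3  52.6]]
pile [588.2 242.7] [ 63.9 126.3] long az 101.0
```

View pics/a5.png

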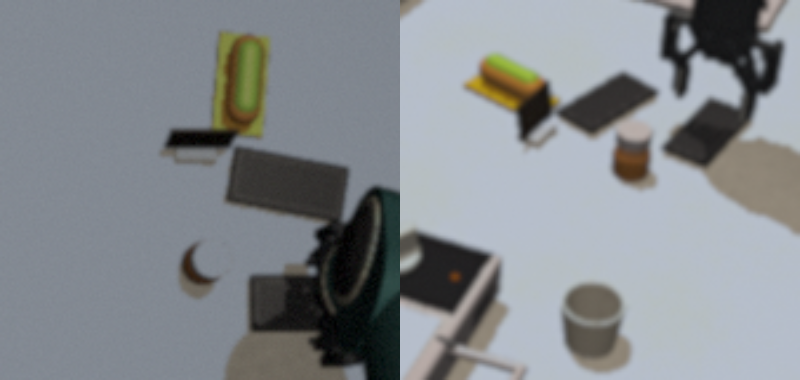

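The near-right plate and its neighbours (price stand, jar, eclair) are all still in place. The gripper straddles the plate, so I'll go down.

>>> jog_arm(deltas=[{"offset": [-1.5,2.5,20],"turn": [-0.008,-0.004,0]},{"offset": [-1.5,2.5,30],"turn": [-0.008,-0.004,0]},{"offset": [-1.5,2.5,34],"turn": [-0.008,-0.004,0]},{"offset": [-1.5,2.5,34],"turn": [-0.008,-0.004,0]},{"offset": [-1.5,2.5,34],"turn": [-0.008,-0.004,0]}])

```text
t: 21.4
tool_pos: [0.4642, -0.3801, 0.026]
tool_rot: [[-0.004, 1.0, 0.005], [1.0, 0.004, -0.005], [-0.005, 0.005, -1.0]]
force: [0.1, 0.2, 0.8]
width: 0.0734
```

>>> jog_arm(deltas=[{"offset": [0,0,0],"turn": [0,0,0]},{"offset": [0,0,0],"turn": [0,0,0]},{"offset": [0,0,0],"turn": [0,0,0]},{"offset": [0,0,0],"turn": [0,0,0]},{"offset": [0,0,0],"turn": [0,0,0]}], hand=0)

```text
t: 21.82
tool_pos: [0.4641, -0.3804, 0.0265]
tool_rot: [[-0.004, 1.0, 0.005], [1.0, 0.004, -0.006], [-0.006, 0.005, -1.0]]
force: [-5.1, 4.4, 13.4]
width: 0.0581
```

```bash
python3 -c "
from h import *
st();go(587,242,200,101.2)"
```

```text
t 21.82 p [ 464.1 -380.4   26.5] az 90.2 tilt [ 0.005 -0.006] F [-5.1  4.4 13.4] w 58.1 j [ 1.02  0.73 -0.51  1.8   0.51  0.74  0.24]
-> (587, 242, 200, 101.2) off [620.9, 126.2, -176.3] turn [0.005, 0.006, -0.192]
```

The grasp is 6 mm too high, so I'll reopen, go lower and regrip.

>>> jog_arm(deltas=[{"offset": [0,0,0],"turn": [0,0,0]},{"offset": [0,0,0],"turn": [0,0,0]},{"offset": [1,-2,3],"turn": [0.005,0.006,0]},{"offset": [1,-2,6],"turn": [0.005,0.006,0]},{"offset": [1,-2,6],"turn": [0.005,0.006,0]},{"offset": [1,-2,6],"turn": [0.005,0.006,0]}], hand=0.86)

```text
t: 22.32
tool_pos: [0.4618, -0.379, 0.0188]
tool_rot: [[-0.004, 1.0, -0.0], [1.0, 0.004, 0.002], [0.002, -0.0, -1.0]]
force: [-0.1, -0.1, -0.2]
width: 0.0737
```

>>> jog_arm(deltas=[{"offset": [0,0,0],"turn": [0,0,0]},{"offset": [0,0,0],"turn": [0,0,0]},{"offset": [0,0,0],"turn": [0,0,0]},{"offset": [0,0,0],"turn": [0,0,0]},{"offset": [0,0,0],"turn": [0,0,0]}], hand=0)

```text
t: 22.73
tool_pos: [0.4622, -0.379, 0.0195]
tool_rot: [[-0.004, 1.0, 0.0], [1.0, 0.004, 0.001], [0.001, 0.0, -1.0]]
force: [-1.3, 1.0, 5.4]
width: 0.0591
```

```bash
python3 -c "
from h import *
st();go(587,241.5,200,101.2)"
```

```text
t 22.73 p [ 462.2 -379.    19.5] az 90.2 tilt [0.    0.001] F [-1.3  1.   5.4] w 59.1 j [ 1.02  0.74 -0.51  1.8   0.51  0.73  0.24]
-> (587, 241.5, 200, 101.2) off [620.2, 127.5, -179.7] turn [0.0, -0.001, -0.191]
```

>>> jog_arm(deltas=[{"offset": [0,0,-35],"turn": [0,0,0]},{"offset": [0,0,-75],"turn": [0,0,0]},{"offset": [5,1,-115],"turn": [0,0,0]},{"offset": [40,8,-140],"turn": [0,0,-0.05]},{"offset": [80,16,-160],"turn": [0,0,-0.1]},{"offset": [120,25,-175],"turn": [0,0,-0.191]},{"offset": [160,33,-180],"turn": [0,0,-0.191]},{"offset": [200,41,-180],"turn": [0,0,-0.191]},{"offset": [240,49,-180],"turn": [0,0,-0.191]},{"offset": [280,58,-180],"turn": [0,0,-0.191]},{"offset": [320,66,-180],"turn": [0,0,-0.191]},{"offset": [360,74,-180],"turn": [0,0,-0.191]},{"offset": [400,82,-180],"turn": [0,0,-0.191]},{"offset": [440,90,-180],"turn": [0,0,-0.191]},{"offset": [480,99,-180],"turn": [0,0,-0.191]},{"offset": [520,107,-180],"turn": [0,0,-0.191]},{"offset": [555,114,-180],"turn": [0,0,-0.191]},{"offset": [585,120,-180],"turn": [0,0,-0.191]},{"offset": [610,125,-180],"turn": [0,0,-0.191]},{"offset": [620,127.5,-180],"turn": [0,0,-0.191]}])

```text
t: 24.4
tool_pos: [0.5862, 0.2454, 0.1999]
tool_rot: [[-0.198, 0.98, -0.001], [0.98, 0.198, 0.003], [0.003, -0.0, -1.0]]
force: [-1.2, 0.6, -1.8]
width: 0.0588
```

>>> jog_arm(deltas=[{"offset": [0,0,0],"turn": [0,0,0]},{"offset": [0,0,0],"turn": [0,0,0]},{"offset": [0,0,0],"turn": [0,0,0]}])

```text
t: 24.65
tool_pos: [0.5871, 0.2397, 0.1998]
tool_rot: [[-0.193, 0.981, -0.0], [0.981, 0.193, 0.001], [0.001, -0.0, -1.0]]
force: [-0.0, -1.0, -2.7]
width: 0.0589
```

```bash
python3 -c "
from h import *
st();go(587,241.7,117,101.2)"
```

```text
t 24.65 p [587.1 239.7 199.8] az 101.1 tilt [-0.     0.001] F [-0.  -1.  -2.7] w 58.9 j [ 0.11  0.6  -0.77  1.62  0.46  1.11 -0.59]
-> (587, 241.7, 117, 101.2) off [1.9, 0.3, 82.8] turn [-0.0, -0.001, -0.002]
```

>>> jog_arm(deltas=[{"offset": [0.5,0,35],"turn": [0,0,0]},{"offset": [0.5,0,62],"turn": [0,0,0]},{"offset": [0.5,0,77],"turn": [0,0,0]},{"offset": [0.5,0,82],"turn": [0,0,0]},{"offset": [0.5,0,83.5],"turn": [0,0,0]},{"offset": [0.5,0,83.5],"turn": [0,0,0]},{"offset": [0.5,0,83.5],"turn": [0,0,0]}])

```text
t: 25.23
tool_pos: [0.5875, 0.242, 0.118]
tool_rot: [[-0.194, 0.981, 0.002], [0.981, 0.194, 0.002], [0.002, 0.002, -1.0]]
force: [0.0, 0.7, -2.0]
width: 0.0586
```

>>> jog_arm(deltas=[{"offset": [0,0,0],"turn": [0,0,0]},{"offset": [0,0,0],"turn": [0,0,0]},{"offset": [0,0,0],"turn": [0,0,0]},{"offset": [0,0,-25],"turn": [0,0,0]},{"offset": [0,0,-60],"turn": [0,0,0]},{"offset": [0,0,-85],"turn": [0,0,0]},{"offset": [0,0,-85],"turn": [0,0,0]},{"offset": [0,0,-85],"turn": [0,0,0]}], hand=0.86)

```text
t: 25.9
tool_pos: [0.5875, 0.2419, 0.2033]
tool_rot: [[-0.194, 0.981, 0.003], [0.981, 0.194, 0.002], [0.002, 0.003, -1.0]]
force: [-0.3, -0.7, -0.9]
width: 0.0735
```

Run:
```python
from h import *
st()
d=grab("top")
c=ray(d,[[365+u/4-.4,145+v/4-.4] for u,v in((383,228),(572,262),(557,355),(365,320))],.008);print(c.mean(0),np.degrees(np.arctan2((c[1]-c[0])[0],(c[1]-c[0])[1])),np.degrees(np.arctan2((c[2]-c[3])[0],(c[2]-c[3])[1])))
```

```text
t 25.9 p [587.5 241.9 203.3] az 101.2 tilt [0.003 0.002] F [-0.3 -0.7 -0.9] w 73.5 j [ 0.11  0.6  -0.77  1.62  0.46  1.11 -0.59]
[ 0.58778531 -0.36065366  0.008     ] -169.97549025503477 -169.85776425641185
```

```bash
python3 -c "
from h import *
go(587.5,-361,100,80)"
```

```text
-> (587.5, -361, 100, 80) off [-591.4, -116.3, 101.1] turn [0.001, -0.001, 0.369]
```

>>> jog_arm(deltas=[{"offset": [-591,-116,30],"turn": [0.001,-0.001,0.369]},{"offset": [-591,-116,30],"turn": [0.001,-0.001,0.369]},{"offset": [-591,-116,30],"turn": [0.001,-0.001,0.369]},{"offset": [-591,-116,30],"turn": [0.001,-0.001,0.369]},{"offset": [-591,-116,30],"turn": [0.001,-0.001,0.369]},{"offset": [-591,-116,30],"turn": [0.001,-0.001,0.369]},{"offset": [-591,-116,30],"turn": [0.001,-0.001,0.369]},{"offset": [-591,-116,30],"turn": [0.001,-0.001,0.369]},{"offset": [-591,-116,30],"turn": [0.001,-0.001,0.369]},{"offset": [-591,-116,40],"turn": [0.001,-0.001,0.369]},{"offset": [-591,-116,40],"turn": [0.001,-0.001,0.369]},{"offset": [-591,-116,40],"turn": [0.001,-0.001,0.369]},{"offset": [-591,-116,40],"turn": [0.001,-0.001,0.369]},{"offset": [-591,-116,60],"turn": [0.001,-0.001,0.369]},{"offset": [-591,-116,80],"turn": [0.001,-0.001,0.369]},{"offset": [-591,-116,101],"turn": [0.001,-0.001,0.369]},{"offset": [-591,-116,101],"turn": [0.001,-0.001,0.369]},{"offset": [-591,-116,101],"turn": [0.001,-0.001,0.369]},{"offset": [-591,-116,101],"turn": [0.001,-0.001,0.369]}])

```text
t: 27.53
tool_pos: [0.5884, -0.3592, 0.1008]
tool_rot: [[0.171, 0.985, -0.0], [0.985, -0.171, 0.001], [0.001, -0.0, -1.0]]
force: [-0.5, 0.5, 0.0]
width: 0.0736
```

Run:
```python
from h import *
st();go(587.5,-361,50,80);go(587.5,-361,20,80)
d=grab();pile(d,.104)
s=grab("side");cv2.imwrite("pics/a6.png",np.hstack([cv2.resize(d["image"][140:300,360:530],(400,380)),cv2.resize(s["image"][150:290,300:450],(400,380))]))
```

```text
t 27.53 p [ 588.4 -359.2  100.8] az 80.1 tilt [-0.     0.001] F [-0.5  0.5  0. ] w 73.6 j [ 0.87  0.76 -0.55  1.53  0.44  0.98  0.02]
-> (587.5, -361, 50, 80) off [-1.9, -0.6, 50.8] turn [-0.0, -0.001, 0.002]
-> (587.5, -361, 20, 80) off [-2.0, -0.6, 80.8] turn [-0.0, -0.001, 0.002]
pile [587.3 241.6] [ 65.8 125.6] long az 101.1
```

View pics/a6.png

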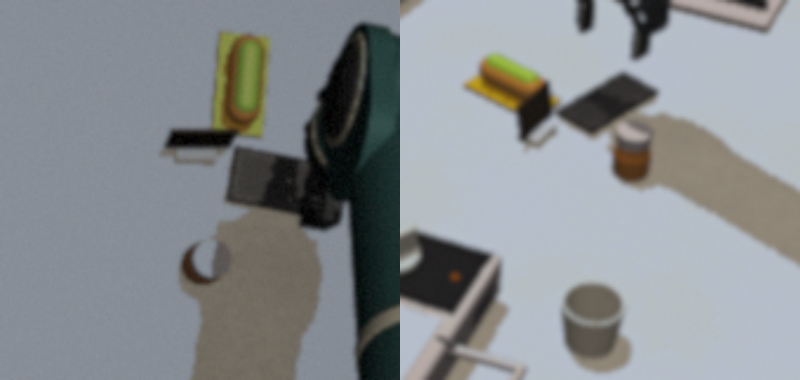

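The fifth plate is unmoved and nothing is under the fingers. I'll descend and grip.

>>> jog_arm(deltas=[{"offset": [-1,-0.5,35],"turn": [0,0,0]},{"offset": [-1,-0.5,62],"turn": [0,0,0]},{"offset": [-1,-0.5,77],"turn": [0,0,0]},{"offset": [-1,-0.5,81],"turn": [0,0,0]},{"offset": [-1,-0.5,81],"turn": [0,0,0]},{"offset": [-1,-0.5,81],"turn": [0,0,0]}])

```text
t: 28.13
tool_pos: [0.5878, -0.3614, 0.0203]
tool_rot: [[0.173, 0.985, 0.001], [0.985, -0.173, -0.0], [-0.0, 0.001, -1.0]]
force: [-0.3, -0.0, -0.5]
width: 0.0734
```

>>> jog_arm(deltas=[{"offset": [0,0,0],"turn": [0,0,0]},{"offset": [0,0,0],"turn": [0,0,0]},{"offset": [0,0,0],"turn": [0,0,0]},{"offset": [0,0,0],"turn": [0,0,0]},{"offset": [0,0,0],"turn": [0,0,0]}], hand=0)

```text
t: 28.55
tool_pos: [0.5878, -0.3617, 0.0208]
tool_rot: [[0.173, 0.985, 0.001], [0.985, -0.173, -0.001], [-0.001, 0.001, -1.0]]
force: [-1.8, 0.5, 8.8]
width: 0.0588
```

```bash
python3 -c "
from h import *
st();go(587.3,242.5,210,101.2)"
```

```text
t 28.55 p [ 587.8 -361.7   20.8] az 80.0 tilt [ 0.001 -0.001] F [-1.8  0.5  8.8] w 58.8 j [ 0.84  0.86 -0.5   1.55  0.5   0.86 -0.02]
-> (587.3, 242.5, 210, 101.2) off [594.9, -104.9, -189.7] turn [0.001, 0.001, -0.37]
```

>>> jog_arm(deltas=[{"offset": [0,0,-35],"turn": [0,0,0]},{"offset": [0,0,-75],"turn": [0,0,0]},{"offset": [5,-1,-115],"turn": [0,0,0]},{"offset": [35,-6,-140],"turn": [0,0,-0.05]},{"offset": [75,-13,-160],"turn": [0,0,-0.1]},{"offset": [115,-20,-175],"turn": [0,0,-0.2]},{"offset": [155,-27,-190],"turn": [0,0,-0.3]},{"offset": [195,-34,-190],"turn": [0,0,-0.37]},{"offset": [235,-41,-190],"turn": [0,0,-0.37]},{"offset": [275,-48,-190],"turn": [0,0,-0.37]},{"offset": [315,-55,-190],"turn": [0,0,-0.37]},{"offset": [355,-63,-190],"turn": [0,0,-0.37]},{"offset": [395,-70,-190],"turn": [0,0,-0.37]},{"offset": [435,-77,-190],"turn": [0,0,-0.37]},{"offset": [475,-84,-190],"turn": [0,0,-0.37]},{"offset": [515,-91,-190],"turn": [0,0,-0.37]},{"offset": [550,-97,-190],"turn": [0,0,-0.37]},{"offset": [580,-102,-190],"turn": [0,0,-0.37]},{"offset": [595,-105,-190],"turn": [0,0,-0.37]},{"offset": [595,-105,-190],"turn": [0,0,-0.37]}])

```text
t: 30.22
tool_pos: [0.5854, 0.2474, 0.2101]
tool_rot: [[-0.2, 0.98, -0.0], [0.98, 0.2, 0.003], [0.002, 0.0, -1.0]]
force: [-0.8, 0.1, -1.5]
width: 0.0585
```

>>> jog_arm(deltas=[{"offset": [0,0,0],"turn": [0,0,0]},{"offset": [0,0,0],"turn": [0,0,0]},{"offset": [0,0,0],"turn": [0,0,0]}])

```text
t: 30.47
tool_pos: [0.587, 0.2415, 0.2093]
tool_rot: [[-0.193, 0.981, -0.0], [0.981, 0.193, -0.0], [-0.0, -0.001, -1.0]]
force: [-0.0, 1.5, -1.3]
width: 0.0588
```

```bash
python3 -c "
from h import *
st();go(587.3,242.5,129.5,101.2)"
```

```text
t 30.47 p [587.  241.5 209.3] az 101.1 tilt [-0. -0.] F [-0.   1.5 -1.3] w 58.8 j [ 0.11  0.59 -0.77  1.61  0.45  1.12 -0.59]
-> (587.3, 242.5, 129.5, 101.2) off [1.0, 0.5, 79.8] turn [-0.001, 0.0, -0.001]
```

>>> jog_arm(deltas=[{"offset": [0.3,0.3,35],"turn": [0,0,0]},{"offset": [0.3,0.3,62],"turn": [0,0,0]},{"offset": [0.3,0.3,75],"turn": [0,0,0]},{"offset": [0.3,0.3,79],"turn": [0,0,0]},{"offset": [0.3,0.3,80],"turn": [0,0,0]},{"offset": [0.3,0.3,80],"turn": [0,0,0]},{"offset": [0.3,0.3,80],"turn": [0,0,0]}])

```text
t: 31.05
tool_pos: [0.5872, 0.243, 0.1298]
tool_rot: [[-0.194, 0.981, -0.0], [0.981, 0.194, 0.001], [0.001, -0.0, -1.0]]
force: [0.4, 1.3, -2.0]
width: 0.0587
```

>>> jog_arm(deltas=[{"offset": [0,0,0],"turn": [0,0,0]},{"offset": [0,0,0],"turn": [0,0,0]},{"offset": [0,0,0],"turn": [0,0,0]},{"offset": [0,0,-25],"turn": [0,0,0]},{"offset": [0,0,-60],"turn": [0,0,0]},{"offset": [0,0,-80],"turn": [0,0,0]},{"offset": [0,0,-80],"turn": [0,0,0]},{"offset": [0,0,-80],"turn": [0,0,0]}], hand=0.86)

```text
t: 31.72
tool_pos: [0.5873, 0.2433, 0.2102]
tool_rot: [[-0.195, 0.981, 0.001], [0.981, 0.195, 0.001], [0.001, 0.001, -1.0]]
force: [-0.5, 0.0, -0.4]
width: 0.0734
```

Run:
```python
from h import *
st();go(493,470,120,95.2)
d=grab();print(plates(d))
```

```text
t 31.72 p [587.3 243.3 210.2] az 101.2 tilt [0.001 0.001] F [-0.5  0.  -0.4] w 73.4 j [ 0.1   0.59 -0.77  1.61  0.45  1.12 -0.59]
-> (493, 470, 120, 95.2) off [240.7, -48.5, 90.3] turn [0.001, -0.001, 0.105]
[[ 4.9430e+02  4.6990e+02 -5.1000e+00  1.2560e+02  6.1800e+01]
 [ 1.0054e+03 -7.2610e+02 -6.0000e-01  1.1580e+02  7.6600e+01]
 [ 1.0055e+03 -4.7280e+02 -6.0000e-01  1.2830e+02  7.6500e+01]]
```

>>> jog_arm(deltas=[{"offset": [40,-8,0],"turn": [0,0,0.05]},{"offset": [80,-16,0],"turn": [0,0,0.105]},{"offset": [120,-24,20],"turn": [0,0,0.105]},{"offset": [160,-32,40],"turn": [0,0,0.105]},{"offset": [195,-40,60],"turn": [0,0,0.105]},{"offset": [225,-46,80],"turn": [0,0,0.105]},{"offset": [241,-48,110],"turn": [0,0,0.105]},{"offset": [241,-48,130],"turn": [0,0,0.105]},{"offset": [241,-48,150],"turn": [0,0,0.105]},{"offset": [241,-48,150],"turn": [0,0,0.105]},{"offset": [241,-48,150],"turn": [0,0,0.105]}])

```text
t: 32.68
tool_pos: [0.492, 0.4697, 0.0579]
tool_rot: [[-0.091, 0.996, -0.003], [0.996, 0.091, -0.001], [-0.001, -0.003, -1.0]]
force: [0.9, 0.3, 1.4]
width: 0.0734
```

Run:
```python
from h import *
st();go(493.8,470,20.5,95.2)
d=grab();pile(d,.116)
```

```text
t 32.68 p [492.  469.7  57.9] az 95.2 tilt [-0.003 -0.001] F [0.9 0.3 1.4] w 73.4 j [-0.37  0.84 -0.66  1.57  0.59  0.95 -1.13]
-> (493.8, 470, 20.5, 95.2) off [0.2, 1.9, 37.4] turn [-0.003, 0.001, 0.0]
pile [585.8 242. ] [ 66.9 127.7] long az 100.8
```

>>> jog_arm(deltas=[{"offset": [0,1.5,20],"turn": [-0.003,0,0]},{"offset": [0,1.5,32],"turn": [-0.003,0,0]},{"offset": [0,1.5,37],"turn": [-0.003,0,0]},{"offset": [0,1.5,38.5],"turn": [-0.003,0,0]},{"offset": [0,1.5,38.5],"turn": [-0.003,0,0]},{"offset": [0,1.5,38.5],"turn": [-0.003,0,0]}])

```text
t: 33.23
tool_pos: [0.4944, 0.4707, 0.0215]
tool_rot: [[-0.091, 0.996, 0.002], [0.996, 0.091, 0.001], [0.001, 0.003, -1.0]]
force: [0.1, 0.8, -0.0]
width: 0.0735
```

>>> jog_arm(deltas=[{"offset": [0,0,0],"turn": [0,0,0]},{"offset": [0,0,0],"turn": [0,0,0]},{"offset": [0,0,0],"turn": [0,0,0]},{"offset": [0,0,0],"turn": [0,0,0]},{"offset": [0,0,0],"turn": [0,0,0]}], hand=0)

```text
t: 33.65
tool_pos: [0.4943, 0.4707, 0.0217]
tool_rot: [[-0.091, 0.996, 0.003], [0.996, 0.091, 0.001], [0.001, 0.003, -1.0]]
force: [-2.4, -2.2, 7.6]
width: 0.0589
```

```bash
python3 -c "
from h import *
st();go(587.3,243,215,101.2)"
```

```text
t 33.65 p [494.3 470.7  21.7] az 95.2 tilt [0.003 0.001] F [-2.4 -2.2  7.6] w 58.9 j [-0.39  0.88 -0.63  1.57  0.62  0.89 -1.15]
-> (587.3, 243, 215, 101.2) off [-235.0, 72.4, -193.3] turn [0.003, -0.001, -0.105]
```

Lift it fully before moving sideways, since the pile is now 120 mm high.

>>> jog_arm(deltas=[{"offset": [0,0,-35],"turn": [0,0,0]},{"offset": [0,0,-75],"turn": [0,0,0]},{"offset": [0,0,-115],"turn": [0,0,0]},{"offset": [0,0,-155],"turn": [0,0,0]},{"offset": [-20,6,-185],"turn": [0.003,0,-0.05]},{"offset": [-58,18,-193],"turn": [0.003,0,-0.105]},{"offset": [-96,30,-193],"turn": [0.003,0,-0.105]},{"offset": [-134,41,-193],"turn": [0.003,0,-0.105]},{"offset": [-172,53,-193],"turn": [0.003,0,-0.105]},{"offset": [-205,63,-193],"turn": [0.003,0,-0.105]},{"offset": [-228,70,-193],"turn": [0.003,0,-0.105]},{"offset": [-235,72.5,-193],"turn": [0.003,0,-0.105]},{"offset": [-235,72.5,-193],"turn": [0.003,0,-0.105]},{"offset": [-235,72.5,-193],"turn": [0.003,0,-0.105]},{"offset": [-235,72.5,-193],"turn": [0.003,0,-0.105]}])

```text
t: 34.9
tool_pos: [0.5865, 0.2445, 0.2139]
tool_rot: [[-0.197, 0.98, -0.001], [0.98, 0.197, 0.001], [0.001, -0.001, -1.0]]
force: [-0.1, 0.7, -3.3]
width: 0.0585
```

Run:
```python
from h import *
st();go(587.5,243,142.5,101.2)
```

```text
t 34.9 p [586.5 244.5 213.9] az 101.3 tilt [-0.001  0.001] F [-0.1  0.7 -3.3] w 58.5 j [ 0.1   0.59 -0.78  1.6   0.45  1.13 -0.58]
-> (587.5, 243, 142.5, 101.2) off [-1.7, 0.7, 71.4] turn [-0.001, -0.001, 0.003]
```

>>> jog_arm(deltas=[{"offset": [-0.5,0.7,35],"turn": [0,0,0]},{"offset": [-0.5,0.7,57],"turn": [0,0,0]},{"offset": [-0.5,0.7,68],"turn": [0,0,0]},{"offset": [-0.5,0.7,71],"turn": [0,0,0]},{"offset": [-0.5,0.7,72],"turn": [0,0,0]},{"offset": [-0.5,0.7,72],"turn": [0,0,0]},{"offset": [-0.5,0.7,72],"turn": [0,0,0]}])

```text
t: 35.48
tool_pos: [0.588, 0.2434, 0.1423]
tool_rot: [[-0.196, 0.981, -0.0], [0.981, 0.196, 0.001], [0.001, -0.0, -1.0]]
force: [-0.2, 0.8, -0.7]
width: 0.0588
```

>>> jog_arm(deltas=[{"offset": [0,0,0],"turn": [0,0,0]},{"offset": [0,0,0],"turn": [0,0,0]},{"offset": [0,0,0],"turn": [0,0,0]},{"offset": [0,0,-25],"turn": [0,0,0]},{"offset": [0,0,-60],"turn": [0,0,0]},{"offset": [0,0,-80],"turn": [0,0,0]},{"offset": [0,0,-80],"turn": [0,0,0]},{"offset": [0,0,-80],"turn": [0,0,0]}], hand=0.86)

```text
t: 36.15
tool_pos: [0.5886, 0.2426, 0.2229]
tool_rot: [[-0.195, 0.981, 0.001], [0.981, 0.195, 0.001], [0.001, 0.001, -1.0]]
force: [1.1, 0.4, -0.6]
width: 0.0733
```

Run:
```python
from h import *
st();go(391,204.5,200,101.2);go(391,204.5,120,101.2)
```

```text
t 36.15 p [588.6 242.6 222.9] az 101.2 tilt [0.001 0.001] F [ 1.1  0.4 -0.6] w 73.3 j [ 0.11  0.58 -0.78  1.59  0.44  1.15 -0.58]
-> (391, 204.5, 200, 101.2) off [1.0, -201.2, 22.7] turn [0.001, -0.001, 0.0]
-> (391, 204.5, 120, 101.2) off [1.0, -201.3, 102.7] turn [0.001, -0.001, 0.0]
```

>>> jog_arm(deltas=[{"offset": [0.5,-40,0],"turn": [0,0,0]},{"offset": [0.5,-80,0],"turn": [0,0,0]},{"offset": [0.5,-120,20],"turn": [0,0,0]},{"offset": [0.5,-155,40],"turn": [0,0,0]},{"offset": [0.5,-185,65],"turn": [0,0,0]},{"offset": [0.5,-201,95],"turn": [0,0,0]},{"offset": [0.5,-201,103],"turn": [0,0,0]},{"offset": [0.5,-201,103],"turn": [0,0,0]},{"offset": [0.5,-201,103],"turn": [0,0,0]}], hand=0.45)

```text
t: 36.9
tool_pos: [0.3913, 0.2042, 0.119]
tool_rot: [[-0.195, 0.981, -0.002], [0.981, 0.195, 0.001], [0.001, -0.002, -1.0]]
force: [0.2, 0.1, -0.2]
width: 0.0387
```

Run:
```python
from h import *
st();go(391,204.5,53,101.2)
d=grab();s=grab("side");print(proj(s,[[.391,.2045,.05]]))
b=cv2.resize(s["image"][180:360,180:380],(400,360))
cv2.imwrite("pics/a7.png",np.hstack([cv2.resize(d["image"][150:330,170:370],(400,360)),b]))
pile(d,.128)
```

```text
t 36.9 p [391.3 204.2 119. ] az 101.2 tilt [-0.002  0.001] F [ 0.2  0.1 -0.2] w 38.7 j [ 0.16  0.41 -0.82  2.15  0.43  0.76 -0.75]
-> (391, 204.5, 53, 101.2) off [0.3, -0.1, 66.0] turn [-0.002, -0.001, 0.001]
[[327.50422698 313.43504867]]
pile [585.6 240.9] [ 70.9 127. ] long az 101.1
```

View pics/a7.png

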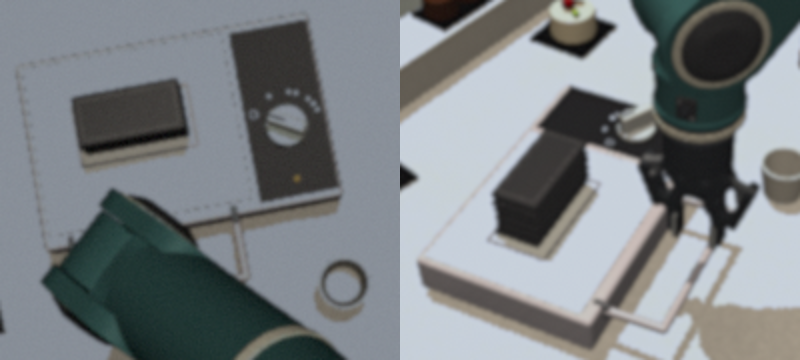

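The six-plate pile is neat and square, and the selector is still at off. The bar shows at (295,267) in the side zoom, which matches the estimate, so I'll descend on it and grip.

>>> jog_arm(deltas=[{"offset": [0,0,30],"turn": [0,0,0]},{"offset": [0,0,55],"turn": [0,0,0]},{"offset": [0,0,65],"turn": [0,0,0]},{"offset": [0,0,66],"turn": [0,0,0]},{"offset": [0,0,66],"turn": [0,0,0]}])

```text
t: 37.42
tool_pos: [0.3911, 0.2044, 0.0534]
tool_rot: [[-0.195, 0.981, -0.001], [0.981, 0.195, 0.001], [0.001, -0.001, -1.0]]
force: [-0.1, 0.7, 0.3]
width: 0.0385
```

>>> jog_arm(deltas=[{"offset": [0,0,0],"turn": [0,0,0]},{"offset": [0,0,0],"turn": [0,0,0]},{"offset": [0,0,0],"turn": [0,0,0]},{"offset": [0,0,0],"turn": [0,0,0]},{"offset": [0,0,0],"turn": [0,0,0]}], hand=0, force=30)

```text
t: 37.83
tool_pos: [0.3874, 0.2032, 0.0527]
tool_rot: [[-0.196, 0.981, -0.006], [0.981, 0.196, -0.002], [-0.001, -0.006, -1.0]]
force: [-24.3, 0.5, 2.4]
width: 0.0084
```

```bash
python3 -c "
from h import *
st()
for i in range(1,14):
    a=np.radians(90*i/13);print(i,[0,round(72*(1-np.cos(a)),1),round(-72*np.sin(a),1)])"
```

```text
t 37.83 p [387.4 203.2  52.7] az 101.3 tilt [-0.006 -0.002] F [-24.3   0.5   2.4] w 8.4 j [ 0.05  0.52 -0.71  2.18  0.58  0.63 -0.88]
1 [0, np.float64(0.5), np.float64(-8.7)]
2 [0, np.float64(2.1), np.float64(-17.2)]
3 [0, np.float64(4.7), np.float64(-25.5)]
4 [0, np.float64(8.2), np.float64(-33.5)]
5 [0, np.float64(12.7), np.float64(-40.9)]
6 [0, np.float64(18.1), np.float64(-47.7)]
7 [0, np.float64(24.3), np.float64(-53.9)]
8 [0, np.float64(31.1), np.float64(-59.3)]
9 [0, np.float64(38.5), np.float64(-63.8)]
10 [0, np.float64(46.5), np.float64(-67.3)]
11 [0, np.float64(54.8), np.float64(-69.9)]
12 [0, np.float64(63.3), np.float64(-71.5)]
13 [0, np.float64(72.0), np.float64(-72.0)]
```

The bar is gripped but lies about 4 mm nearer than I commanded (24 N sideways). I'll take that out and swing along the 72 mm arc.

>>> jog_arm(deltas=[{"offset": [0,-4,0],"turn": [0,0,0]},{"offset": [0,-4,-4],"turn": [0,0,0]},{"offset": [0,-3.5,-8.7],"turn": [0,0,0]},{"offset": [0,-2,-17.2],"turn": [0,0,0]},{"offset": [0,0.7,-25.5],"turn": [0,0,0]},{"offset": [0,4.2,-33.5],"turn": [0,0,0]},{"offset": [0,8.7,-41],"turn": [0,0,0]},{"offset": [0,14,-47.7],"turn": [0,0,0]},{"offset": [0,20,-54],"turn": [0,0,0]},{"offset": [0,27,-59.3],"turn": [0,0,0]},{"offset": [0,34.5,-63.8],"turn": [0,0,0]},{"offset": [0,42.5,-67.3],"turn": [0,0,0]}])

```text
t: 38.83
tool_pos: [0.4323, 0.2122, 0.1211]
tool_rot: [[-0.195, 0.981, -0.002], [0.981, 0.195, -0.0], [0.0, -0.002, -1.0]]
force: [-2.6, 1.3, -1.7]
width: 0.0086
```

```bash
python3 -c "
from h import *
st()"
```

```text
t 38.83 p [432.3 212.2 121.1] az 101.3 tilt [-0.002 -0.   ] F [-2.6  1.3 -1.7] w 8.6 j [ 0.14  0.47 -0.8   2.05  0.46  0.81 -0.73]
```

>>> jog_arm(deltas=[{"offset": [0,8.3,-2.5],"turn": [0,0,0]},{"offset": [0,17,-4],"turn": [0,0,0]},{"offset": [0,25,-4.7],"turn": [0,0,0]},{"offset": [0,28,-4.7],"turn": [0,0,0]},{"offset": [0,28,-4.7],"turn": [0,0,0]},{"offset": [0,28,-4.7],"turn": [0,0,0]}])

```text
t: 39.33
tool_pos: [0.458, 0.2172, 0.1251]
tool_rot: [[-0.196, 0.981, -0.005], [0.981, 0.196, -0.003], [-0.002, -0.005, -1.0]]
force: [-24.4, -8.3, 35.0]
width: 0.0089
```

>>> jog_arm(deltas=[{"offset": [0,0,0],"turn": [0,0,0]},{"offset": [0,0,0],"turn": [0,0,0]},{"offset": [0,0,0],"turn": [0,0,0]},{"offset": [0,0,-30],"turn": [0,0,0]},{"offset": [0,0,-70],"turn": [0,0,0]},{"offset": [0,0,-100],"turn": [0,0,0]},{"offset": [0,0,-100],"turn": [0,0,0]},{"offset": [0,0,-100],"turn": [0,0,0]}], hand=0.4)

```text
t: 40.0
tool_pos: [0.461, 0.2175, 0.2261]
tool_rot: [[-0.194, 0.981, 0.002], [0.981, 0.194, 0.001], [0.0, 0.002, -1.0]]
force: [-0.0, 0.3, -0.6]
width: 0.0343
```

Run:
```python
from h import *
st();go(588,62,180,71.2)
s=grab("side");cv2.imwrite("pics/a8.png",cv2.resize(s["image"][170:360,180:400],(660,570)))
```

```text
t 40.0 p [461.  217.5 226.1] az 101.2 tilt [0.002 0.001] F [-0.   0.3 -0.6] w 34.3 j [ 0.23  0.36 -0.88  1.9   0.32  1.03 -0.59]
-> (588, 62, 180, 71.2) off [-177.2, 94.4, 46.2] turn [0.002, -0.001, 0.523]
```

View pics/a8.png

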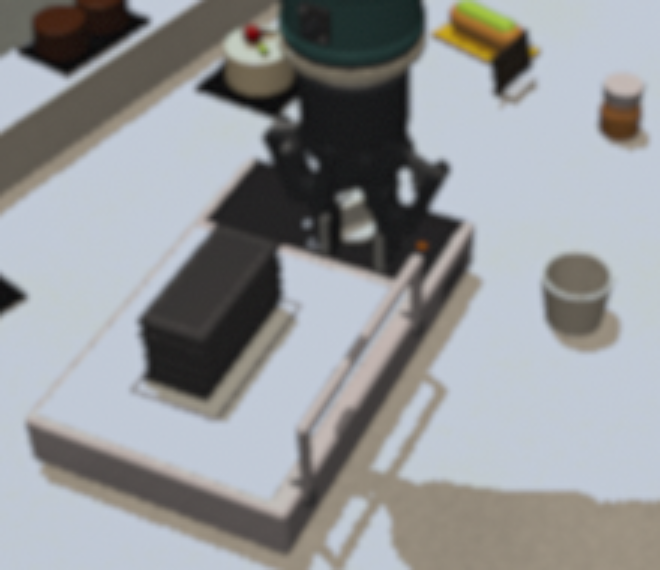

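The guard is upright in the side view: bar level, both arms vertical from (303,475) and (415,300), pile untouched. Next is the selector.

>>> jog_arm(deltas=[{"offset": [-177,94,0],"turn": [0.002,0,0.523]},{"offset": [-177,94,0],"turn": [0.002,0,0.523]},{"offset": [-177,94,0],"turn": [0.002,0,0.523]},{"offset": [-177,94,20],"turn": [0.002,0,0.523]},{"offset": [-177,94,46],"turn": [0.002,0,0.523]},{"offset": [-177,94,46],"turn": [0.002,0,0.523]},{"offset": [-177,94,76],"turn": [0.002,0,0.523]},{"offset": [-177,94,96],"turn": [0.002,0,0.523]},{"offset": [-177,94,96],"turn": [0.002,0,0.523]},{"offset": [-177,94,96],"turn": [0.002,0,0.523]}], hand=0.5)

```text
t: 40.88
tool_pos: [0.5857, 0.0626, 0.1274]
tool_rot: [[0.32, 0.947, -0.006], [0.947, -0.32, 0.001], [-0.001, -0.006, -1.0]]
force: [-0.1, -0.1, 1.1]
width: 0.0428
```

Run:
```python
from h import *
st();go(588,62,94.5,71.2)
```

```text
t 40.88 p [585.7  62.6 127.4] az 71.3 tilt [-0.006  0.001] F [-0.1 -0.1  1.1] w 42.8 j [ 0.31  0.58 -0.62  1.79  0.41  0.91 -0.82]
-> (588, 62, 94.5, 71.2) off [0.2, 2.6, 32.9] turn [-0.006, 0.001, 0.002]
```

>>> jog_arm(deltas=[{"offset": [0,1.5,20],"turn": [-0.006,0,0]},{"offset": [0,1.5,31],"turn": [-0.006,0,0]},{"offset": [0,1.5,33],"turn": [-0.006,0,0]},{"offset": [0,1.5,33],"turn": [-0.006,0,0]},{"offset": [0,1.5,33],"turn": [-0.006,0,0]}])

```text
t: 41.3
tool_pos: [0.5882, 0.062, 0.0965]
tool_rot: [[0.321, 0.947, 0.003], [0.947, -0.321, -0.001], [-0.0, 0.003, -1.0]]
force: [-0.1, 0.2, 0.3]
width: 0.0433
```

>>> jog_arm(deltas=[{"offset": [0,0,0],"turn": [0,0,0]},{"offset": [0,0,0],"turn": [0,0,0]},{"offset": [0,0,0],"turn": [0,0,0]},{"offset": [0,0,0],"turn": [0,0,0]},{"offset": [0,0,0],"turn": [0,0,0]}], hand=0, force=25)

```text
t: 41.72
tool_pos: [0.5869, 0.0624, 0.0964]
tool_rot: [[0.321, 0.947, 0.001], [0.947, -0.321, -0.002], [-0.001, 0.001, -1.0]]
force: [-13.6, 1.0, 15.6]
width: 0.0133
```

Run:
```python
from h import *
st()
```

```text
t 41.72 p [586.9  62.4  96.4] az 71.3 tilt [ 0.001 -0.002] F [-13.6   1.   15.6] w 13.3 j [ 0.29  0.62 -0.59  1.8   0.45  0.85 -0.85]
```

>>> jog_arm(deltas=[{"offset": [0,-1.5,-2],"turn": [0,0,0.12]},{"offset": [0,-1.5,-2],"turn": [0,0,0.24]},{"offset": [0,-1.5,-2],"turn": [0,0,0.36]},{"offset": [0,-1.5,-2],"turn": [0,0,0.48]},{"offset": [0,-1.5,-2],"turn": [0,0,0.6]},{"offset": [0,-1.5,-2],"turn": [0,0,0.72]},{"offset": [0,-1.5,-2],"turn": [0,0,0.84]},{"offset": [0,-1.5,-2],"turn": [0,0,0.96]},{"offset": [0,-1.5,-2],"turn": [0,0,1.08]},{"offset": [0,-1.5,-2],"turn": [0,0,1.2]},{"offset": [0,-1.5,-2],"turn": [0,0,1.32]},{"offset": [0,-1.5,-2],"turn": [0,0,1.4]},{"offset": [0,-1.5,-2],"turn": [0,0,1.4]},{"offset": [0,-1.5,-2],"turn": [0,0,1.4]},{"offset": [0,-1.5,-2],"turn": [0,0,1.4]},{"offset": [0,-1.5,-2],"turn": [0,0,1.4]}])

```text
t: 43.05
tool_pos: [0.5868, 0.0617, 0.0973]
tool_rot: [[0.988, -0.156, 0.003], [-0.156, -0.988, -0.002], [0.003, 0.001, -1.0]]
force: [6.9, -2.4, -13.1]
width: 0.013
```

Run:
```python
from h import *
st()
```

```text
t 43.05 p [586.8  61.7  97.3] az -9.0 tilt [ 0.003 -0.002] F [  6.9  -2.4 -13.1] w 13.0 j [ 0.05  0.56 -0.27  1.82  0.2   0.79 -2.05]
```

Release, rise and move back out of the top view.

>>> jog_arm(deltas=[{"offset": [0,0,0],"turn": [0,0,0]},{"offset": [0,0,0],"turn": [0,0,0]},{"offset": [0,0,0],"turn": [0,0,0]},{"offset": [0,0,0],"turn": [0,0,0]},{"offset": [0,0,-40],"turn": [0,0,0]},{"offset": [0,0,-80],"turn": [0,0,0]},{"offset": [0,0,-120],"turn": [0,0,0]},{"offset": [-30,250,-130],"turn": [0,0,0]},{"offset": [-30,250,-130],"turn": [0,0,0]},{"offset": [-30,250,-130],"turn": [0,0,0]},{"offset": [-30,250,-130],"turn": [0,0,0]},{"offset": [-30,250,-130],"turn": [0,0,0]},{"offset": [-30,250,-130],"turn": [0,0,0]},{"offset": [-30,250,-130],"turn": [0,0,0]},{"offset": [-30,250,-130],"turn": [0,0,0]},{"offset": [-30,250,-130],"turn": [0,0,0]},{"offset": [-30,250,-130],"turn": [0,0,0]}], hand=0.5)

```text
t: 44.47
tool_pos: [0.518, -0.1787, 0.2278]
tool_rot: [[0.988, -0.154, 0.003], [-0.154, -0.988, -0.001], [0.003, 0.001, -1.0]]
force: [-0.3, 0.4, 0.1]
width: 0.0422
```

Run:
```python
from h import *
st();d=grab();pile(d,.128);s=grab("side")
cv2.imwrite("pics/a9.png",np.hstack([cv2.resize(d["image"][140:320,170:370],(400,360)),cv2.resize(s["image"][160:350,180:390],(400,360))]))
```

```text
t 44.47 p [ 518.  -178.7  227.8] az -8.9 tilt [ 0.003 -0.001] F [-0.3  0.4  0.1] w 42.2 j [ 0.45  0.31 -0.21  1.83  0.08  1.   -1.52]
pile [585.6 240.7] [ 70.8 126.9] long az 101.1
```

View pics/a9.png

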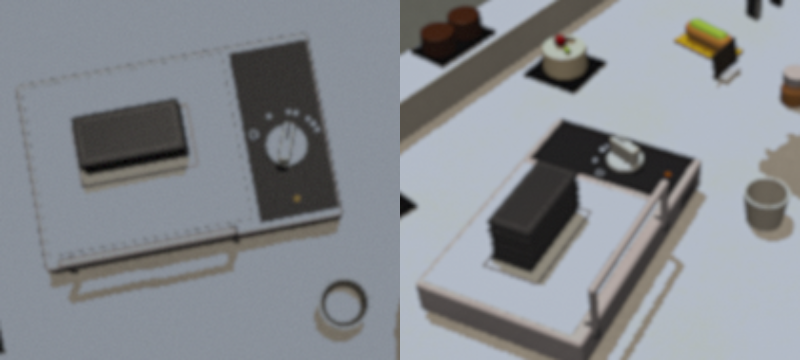

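The pointer is on the two dots, the guard is upright, the pile is square in the rectangle, and the arm is clear. I'm handing in.

```bash
python3 -c "
from bench import sign_off
print(sign_off())"
```

```text
the job is handed in; nothing more can be done
None
```

The job is done and handed in at about 45 s of the 210 s allowed. I turned the selector to off and stacked all six plates in the rectangle. Then I swung the guard up until it stood against its stop and set the selector to two dots.

**Final checks:** The last top and side pictures show the pointer on the two-dot mark, the guard upright, the arm clear and the cup, price stand and eclair standing. The jar is only partly in view. I last saw the cake board earlier in the run.
- **Pile angle:** its long axis measured 101.1°, against 101.2° for the rectangle.
- **Pile position:** its centre measured (586, 241) mm, against a rectangle centre of (589, 244) mm. The pile figure includes the stack's visible near face, so it reads a few mm too near the robot, and I released every plate within about 3 mm of my aim point.

**What went wrong on the way:**
- **First plate:** it landed about 3–4 mm too far back. That is inside the 10 mm tolerance, so I left it.
- **Fourth plate:** the first grasp was 6 mm too high, so I regripped lower before lifting.
- **Guard bar:** it was about 4 mm nearer than I had measured, which put 24 N sideways on the gripper. I corrected for that before swinging it up.

I saw no plate knocked aside and no slackened grip. I viewed 13 of the 14 budgeted pictures.

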